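Run a batch of mounting plates through the roll marker

TASK

Mark the whole batch: lift the cover off the roll marker's magazine and lay it on the bench, stack every mounting plate from the bench flat in the magazine, and put the cover back down over both pins. Only then work the feed slide: push it fully home and let it spring back, once for each plate, until every plate has gone under the wheel and lies in the blue catch tray. Never work the slide with the cover off, and leave the tape roll, the rubber grip and the can where they are.

Things in the scene. Friction and masses are not known exactly. Their poses are not given: they have to be found in the camera images.
- marker: hand-fed roll marker, green, bolted down. Frame: origin on the bench under the magazine's centre, +y the feed direction, +x across, z up; place and yaw vary. Foot 130 mm in x, y -120 to 64 mm. Bed 60 mm wide, top at z 75 mm, from y -110 to the outlet edge at y 64. Behind the magazine (-y) the slide sticks out, ahead (+y) lies the tray
- magazine_floor (a point): point on the bed (z 75 mm) at the centre of the magazine well, axes as the marker's. Well 44 mm in x, 68 in y, z 75 to 135, open above, between four corner posts; takes 5 plates flat, long side along y. Long sides open for y -21 to 21 (rails 6 mm high), so fingers closing along x can set a plate right down. Front gate 13.5 mm high lets out only the lowest plate, which may creep up to the wheel
- cover_seat (a point): point at z 135 mm over the well's centre, level with the posts' tops: the middle of the cover's underside lies here when seated; axes as the marker's. Two pins 6 mm thick, 13 mm tall with pointed tops rise from this level at (x, y) = (-32, -32) and (32, 32) mm, on bosses outside the posts, which reach to |x|, |y| = 38 mm
- wheel_axis (a point): middle of the sprung marking wheel, 30 mm across, 56.5 mm ahead (+y) of the well's centre, in a fork 66 mm wide in x, 15 mm in y, up to z 139 mm; it lifts by itself as a plate passes under it
- slide (a joint): sprung feed slide, m: 0 at rest, 0.105 fully home at its stop, along the marker's +y. Its spring takes 5 N at first, 10 N at the end (a plate adds a few N) and drives it back to 0 when let go. It pushes the lowest plate out of the gate, under the wheel and off the outlet edge into the tray; the plate drops only near the end of the stroke. The next plate sinks to the bed once it is back
- slide_pad (a point): middle of the rear (-y) face of the slide's push pad, 105 mm above the bench, at rest 187 mm behind (-y of) the well's centre; moves with the slide; axes as the marker's. The pad is a black upright block 40 mm in x, 12 mm in y, from 75 to 127 mm above the bench, with free space behind it. Push it to +y
- tray: blue open catch tray fixed under the outlet, 110 mm in x, 170 mm in y, 45 mm high, walls and floor 4 mm; origin at the centre of its underside on the bench, 151 mm ahead (+y) of the well's centre; axes as the marker's. A smooth 45 degree chute, 60 mm wide, leads from the outlet edge to the tray's floor, 20 mm short of its middle; plates may come to rest on one another
- cover: loose aluminium cover plate of the magazine, 90 x 90 x 5 mm, 0.22 kg, with two 10 mm holes at (x, y) = (-32, -32) and (32, 32) mm for the pins, and a black grip block on its middle, 16 mm in x, 50 mm in y, from 5 to 35 mm above the underside. Origin at the middle of its underside, z up. Starts seated, axes as the marker's; turned by half a turn it fits as well
- tape_roll: bystander: roll of brown tape lying flat, 96 mm across, 48 mm high; origin at the centre of its underside. Also fixed on the bench, out of the way: a pair of blue tool bins, 160 x 264 mm, tools standing up to 130 mm, centred at about x 0.83, y -0.38 m from the robot
- rubber_grip: bystander: black rubber grip tube lying on the bench, 110 mm long in x, 36 mm thick; origin under its middle
- spray_can: bystander: white can 56 mm across, 170 mm tall; origin at the centre of its underside
- plate1: aluminium mounting plate, 40 mm in x, 64 mm in y, 10 mm thick, lightly oiled, two dark screw holes, about 65 g; three to five of these, all alike, either face or end will do; origin at the middle of the face that is underneath at the start, z up. Starts lying singly on the bench beyond or to the right of the marker
- plate2: aluminium mounting plate, 40 mm in x, 64 mm in y, 10 mm thick, lightly oiled, two dark screw holes, about 65 g; three to five of these, all alike, either face or end will do; origin at the middle of the face that is underneath at the start, z up. Starts lying singly on the bench beyond or to the right of the marker
- plate3: aluminium mounting plate, 40 mm in x, 64 mm in y, 10 mm thick, lightly oiled, two dark screw holes, about 65 g; three to five of these, all alike, either face or end will do; origin at the middle of the face that is underneath at the start, z up. Starts lying singly on the bench beyond or to the right of the marker
- plate4: aluminium mounting plate, 40 mm in x, 64 mm in y, 10 mm thick, lightly oiled, two dark screw holes, about 65 g; three to five of these, all alike, either face or end will do; origin at the middle of the face that is underneath at the start, z up. Starts lying singly on the bench beyond or to the right of the marker
- plate5: aluminium mounting plate, 40 mm in x, 64 mm in y, 10 mm thick, lightly oiled, two dark screw holes, about 65 g; three to five of these, all alike, either face or end will do; origin at the middle of the face that is underneath at the start, z up. Starts lying singly on the bench beyond or to the right of the marker
Things that resemble listed ones, but are neither listed nor needed, are in the scene too. Leave any brown or orange look-alike of the plate3 alone.

How it is judged:
By the outcome, as a careful person would: the job done as asked, in the order asked, and still so for the second after the job is handed in, with the robot touching nothing.
Of plate1, plate2, plate3, plate4, plate5 only 3 to 5 are there at a start; the rules pass over those that are not, and their reading is None.
At some moment in a run one of plate1, plate2, plate3, plate4, plate5 may be knocked a few centimetres aside while the robot is not near it.
Once in a run the grip may slacken for a moment while it holds something.
It also fails if it takes over 210 s, if anything falls off the work surface, if the arm or the gripper's body presses on something with over 40 N, if the wrist force passes 120 N, or if a joint passes its speed limit or range.

ROBOT

A 6-joint arm with a two-finger parallel gripper is mounted at the origin on the work surface. World frame = base frame: x ahead of the robot, y to its left, z up, the work surface at z = 0. Lengths are in mm, angles in rad, forces in N, time in s.
With the tool pointing down it reaches from about 400 to 925 mm from the base axis. Payload 3.4 kg.
Tool frame: the origin (TCP) lies at the very end of the fingers, on their centre line; the grasp point (between the pads) lies 19 mm behind it (manip.hold_point_z is the distance from the TCP to the grasp point, in mm); z points along the fingers, y is the line along which they close (so a half turn about z gives the same grasp; the last joint's range is limited). The gripper opens to 85 mm and grips with 20 to 120 N. Pads are 22 mm wide; open, the fingers measure 114 mm over their backs; the gripper's body (76 mm by 85 mm) begins 54 mm behind the grasp point. The pads swing forward as they close: fully open they stand 13 mm farther back than shut.
Start: joints at [-1.212, 0.307, 1.506, -0, 1.328, -0.073], TCP at [240.619, -522.239, 202.705] pointing down, gripper open.
Joint ranges: [-3.12, 3.12], [-1.05, 2.28], [0.14, 2.33], [-1.42, 4.57], [0.1, 2.73], [-2.68, 2.68]. Speed limits (rad/s): [2.57, 2.57, 3.14, 3.14, 3.14, 3.14].

INTERFACE

Orientations are given as a rotation vector (axis times angle).
In Python, from rig import manip gives the robot as it stands.
- The arm moves only by the tool servo_tool, never from a script. Its argument "rows" is a list that holds one entry, the list of rows, each a list of 7 numbers: the opening, from -1 (shut) to 1 (fully open), then the shift along the world's x, y, z scaled (see below), then the turn, a rotation vector about the world's x, y, z scaled (see below). In form: [[[hand, x, y, z, wx, wy, wz], ...]]. A call has 1 to 10 rows; each row shifts and turns the commanded pose from where the row before left it; what a row does not reach is not made up. The controller multiplies each number of a shift by 20 mm and each number of a turn by 180 degrees. A row lasts 1/8 s, in which the tool goes at most 62.5 mm and 10.7 degrees, less where a joint would pass 70% of its speed; a pose out of reach is approached as far as the arm can. A call with a number of a shift or a turn outside -1 to 1 is refused whole. A call with a gripper value outside its range is refused whole. The fingers move at their own pace and stop on an object; the grip force is fixed at half the most. Time passes only in rows, so rows that do not move let the fingers close. It gives the time, the measured TCP pose, the force, the opening and the grip force at its end, in the units of the state.
- manip.get_state(): the state, without advancing time (a new reading comes with each control period).
- manip.read_camera(name): name is "scene" or "side" or "wrist"; returns the picture (400x640x3 uint8, blue, green, red); there is no depth.
- manip.get_calibration(name): a dict with "camera_matrix" (3x3 intrinsics, pixels), "R" (3x3) and "t" (3): a world point X has camera coordinates R X + t. Camera axes: x right, y down, z forward; pixel columns grow to the right and rows downward; lengths in mm; the calibration is good to about 2 mm. The wrist camera is an equidistant fisheye: a pixel r from the principal point sees the ray r / f radians off the axis. A picture is of the moment at which its call begins: read the wrist's pose just before it. get_calibration takes no time and is no camera call; for the wrist camera it gives the pose at the moment of the call.
- manip.hand_in(): hands the job in; it is judged then, once.
The state is a dict: "t": time; "joints": joint angles; "joint_velocities": joint speeds; "tau": joint torques, N m; "ee_pos": TCP position; "tool_rot": TCP orientation; "ft_force": force on the tool from outside, world axes, zero at the start; "ft_torque": the same for the moment, N m; "grip_width": finger opening in mm; "grasp_force": force on a finger pad.
Only numpy, scipy, OpenCV 4.12 (cv2) and the standard library are available. Lean on these libraries where they do the work, as an engineer would, in place of code of your own. Each camera call takes 0.05 s, during which the arm holds its last target. There are 200 camera calls.

## Working session

There is one attempt and no reset: what is moved stays moved. The work goes in short steps, Python scripts to look and compute and a tool call to move; the robot and the scene stay as the last step left them, time stands still between calls to the robot, and variables do not carry over. Pictures are saved under pics/ and viewed, at most 17 in all, crops included, and the job is handed in when it is done.

Besides the shell and the picture viewer there is one more tool, called after ">>>" as name([rows], argument=value, ...), one row to a line, values as JSON. servo_tool: Moves the arm, as the interface text tells. Shifts and turns lie within -1 to 1; 1 stands for 20 mm of shift or 180 degrees of turn. Its arguments: {"type":"object","properties":{"rows":{"type":"array"}},"required":["rows"]}

```bash
ls; mkdir -p pics; cat > h.py <<'E'
import numpy as np, cv2
from rig import manip
def ray(name,u,v,cal=None):
    c=cal or manip.get_calibration(name); K=np.array(c["camera_matrix"]);R=np.array(c["R"]);t=np.array(c["t"])
    x=(u-K[0,2])/K[0,0]; y=(v-K[1,2])/K[1,1]
    if name=="wrist":
        r=np.hypot(x,y); s=np.sin(r)/r if r>1e-9 else 1; d=np.array([x*s,y*s,np.cos(r)])
    else: d=np.array([x,y,1.])
    d=R.T@d; return -R.T@t, d/np.linalg.norm(d)
def onz(name,u,v,z,cal=None):
    o,d=ray(name,u,v,cal); return o+d*(z-o[2])/d[2]
def cross(r1,r2):
    (a,d),(b,e)=r1,r2
    s=np.linalg.lstsq(np.stack([d,-e],1),b-a,rcond=None)[0]
    p,q=a+d*s[0],b+e*s[1]; return (p+q)/2,np.linalg.norm(p-q)
def proj(name,X,cal=None):
    c=cal or manip.get_calibration(name); K=np.array(c["camera_matrix"]);p=np.array(c["R"])@np.array(X)+np.array(c["t"])
    if name=="wrist":
        r=np.hypot(p[0],p[1]); th=np.arctan2(r,p[2]); k=th/r if r>1e-9 else 0
        return K[0,0]*p[0]*k+K[0,2],K[1,1]*p[1]*k+K[1,2]
    p=K@p; return p[0]/p[2],p[1]/p[2]
E
python3 - <<'E'
from h import *
for n in ("scene","side","wrist"):
    cv2.imwrite(f"pics/{n}0.png",manip.read_camera(n)); c=manip.get_calibration(n)
    R=np.array(c["R"]);print(n,np.array(c["camera_matrix"]).round(1).tolist(),(-R.T@c["t"]).round(),R[2].round(2))
s=manip.get_state();print(s)
E
```

```text
pics
scene [[361.7, 0.0, 318.0], [0.0, 361.7, 204.3], [0.0, 0.0, 1.0]] [1183. -444.  661.] [-0.65  0.47 -0.59]
side [[427.8, 0.0, 314.9], [0.0, 427.8, 196.6], [0.0, 0.0, 1.0]] [-65. 788. 716.] [ 0.53 -0.67 -0.52]
wrist [[309.7, 0.0, 322.6], [0.0, 309.7, 198.8], [0.0, 0.0, 1.0]] [ 316. -487.  372.] [-0.29 -0.13 -0.95]
{'t': 0.15, 'joints': array([-1.21248468e+00,  3.07413431e-01,  1.50733797e+00, -2.36610299e-05,
        1.32839090e+00, -7.34794723e-02]), 'joint_velocities': array([-0.0014703 ,  0.00044305, -0.00336502, -0.00172234,  0.00112088,
       -0.00102244]), 'tau': array([-3.64887819e-04, -4.57978034e+01, -2.52219611e+01, -2.49541044e-04,
        8.52786703e-03, -1.62981411e-05]), 'ee_pos': array([ 240.42219811, -521.71531444,  201.99899031]), 'tool_rot': array([-3.06716328e+00, -6.72679981e-01,  3.81017521e-04]), 'ft_force': array([-0.22842309,  0.12723957, -0.19845259]), 'ft_torque': array([-0.01058151,  0.00959477, -0.00069355]), 'grasp_force': 0.0, 'grip_width': 85.21549133950039}
```

View pics/scene0.png

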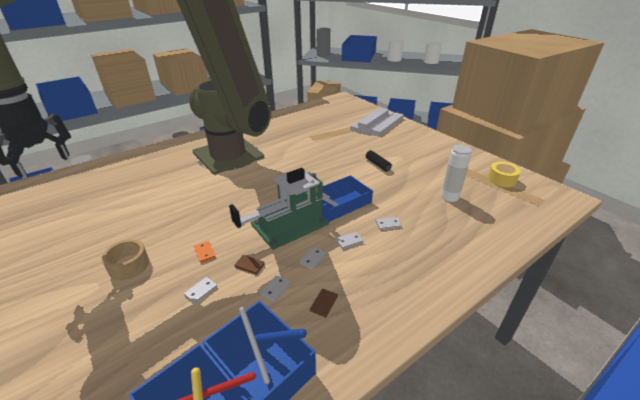

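View pics/side0.png

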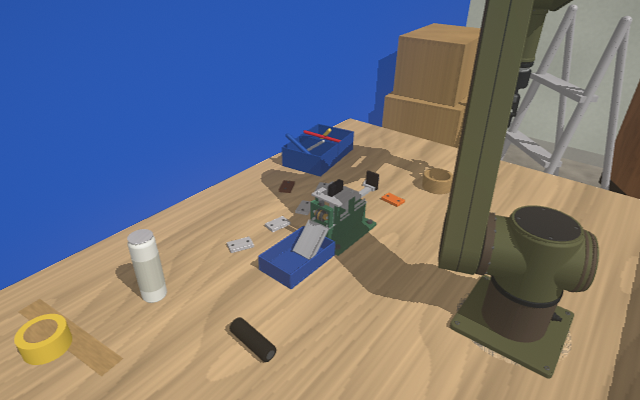

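The scene view shows five grey plates at about (201,290), (274,288), (313,258), (350,241) and (388,223). There are orange and brown decoys at (205,251), (249,264) and (323,302). The marker's cover grip is at (295,175) and the slide pad at (236,214). The side view shows the grip at (336,186), the pad at (372,179) and plates at (240,244), (277,223) and (303,207).

```bash
python3 - <<'E'
from h import *
def dark(n,u,v,w=16):
    im=cv2.imread(f"pics/{n}0.png"); m=(im.max(2)<45).astype(np.uint8)
    k,l,s,c=cv2.connectedComponentsWithStats(m)
    i=min((i for i in range(1,k) if s[i,4]>25),key=lambda i:np.hypot(*(c[i]-(u,v)))); return c[i],s[i]
g=[dark("scene",295,175),dark("side",336,186)]; p=[dark("scene",236,214),dark("side",372,179)]
for q in (g,p): print(q, cross(ray("scene",*q[0][0]),ray("side",*q[1][0])))
for u,v in [(201,290),(274,288),(313,258),(350,241),(388,223),(205,251),(249,264),(323,302),(127,268),(453,200)]: print(u,v,onz("scene",u,v,10).round())
for u,v in [(240,244),(277,223),(303,207)]: print(u,v,onz("side",u,v,10).round())
E
```

```text
[(array([295.19161677, 175.29341317]), array([287, 169,  17,  14, 167], dtype=int32)), (array([335.32236842, 187.57236842]), array([328, 180,  15,  16, 152], dtype=int32))] (array([489.90931957, -10.79915053, 154.8882327 ]), np.float64(1.8389340858614163))
[(array([235.01709402, 215.84615385]), array([230, 206,  11,  21, 117], dtype=int32)), (array([335.32236842, 187.57236842]), array([328, 180,  15,  16, 152], dtype=int32))] (array([ 538.42667964, -162.12291523,   96.61000947]), np.float64(108.07731283350589))
201 290 [ 576. -336.   10.]
274 288 [ 671. -198.   10.]
313 258 [647. -70.  10.]
350 241 [654.  46.  10.]
388 223 [661. 181.  10.]
205 251 [ 459. -278.   10.]
249 264 [ 568. -209.   10.]
323 302 [ 771. -132.   10.]
127 268 [ 401. -456.   10.]
453 200 [702. 420.  10.]
240 244 [654. 191.  10.]
277 223 [644.  56.  10.]
303 207 [641. -57.  10.]
```

View pics/wrist0.png

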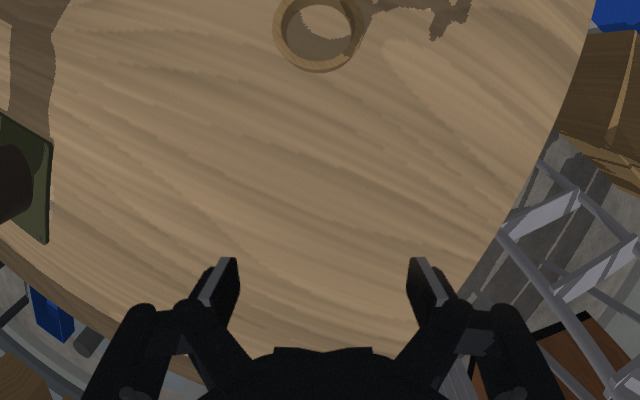

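The wrist view shows only the tape roll, at (320,35). Next I move to an overview pose above the marker.

>>> servo_tool([
  [[1,0.76,0.99,0.6,0,0,0.052],[1,0.76,0.99,0.6,0,0,0.052],[1,0.76,0.99,0.6,0,0,0.052],[1,0.76,0.99,0.6,0,0,0.052],[1,0.76,0.99,0.6,0,0,0.052],[1,0.76,0.99,0.6,0,0,0.052],[1,0.76,0.99,0.6,0,0,0.051],[1,0.76,0.99,0.6,0,0,0],[1,0.76,0.99,0.6,0,0,0],[1,0.76,0.99,0.6,0,0,0]],
])

```text
t: 1.4
ee_pos: [392.9, -323.3, 322.8]
tool_rot: [-2.219, -2.222, -0.0]
ft_force: [0.3, -0.3, 0.0]
grip_width: 85.5
grasp_force: 0.0
```

>>> servo_tool([
  [[1,0.76,0.99,0.5,0,0,0],[1,0.76,0.99,0.5,0,0,0],[1,0.76,0.99,0.5,0,0,0],[1,0.76,0.99,0.5,0,0,0],[1,0.76,0.99,0.5,0,0,0],[1,0.76,0.99,0.5,0,0,0],[1,0.76,0.99,0.5,0,0,0],[1,0.76,0.99,0.5,0,0,0],[1,0.76,0.99,0,0,0,0],[1,0,0,0,0,0,0]],
])

```text
t: 2.65
ee_pos: [530.0, -144.8, 402.2]
tool_rot: [-2.217, -2.225, 0.0]
ft_force: [0.2, 0.6, -0.8]
grip_width: 85.3
grasp_force: 0.0
```

```bash
python3 - <<'E'
from h import *
import pickle
s=manip.get_state();c=manip.get_calibration("wrist"); im=manip.read_camera("wrist");cv2.imwrite("pics/w1.png",im);pickle.dump(c,open("w1.pkl","wb"))
R=np.array(c["R"]);print((-R.T@c["t"]).round(),R.round(2).tolist(),s["ee_pos"],s["tool_rot"],s["t"])
E
```

```text
[529. -61. 573.] [[1.0, 0.0, -0.0], [0.0, -0.95, 0.32], [0.0, -0.32, -0.95]] [ 529.99853331 -144.82134917  402.16362458] [-2.21651219e+00 -2.22498030e+00  1.79200283e-04] 2.65
```

View pics/w1.png

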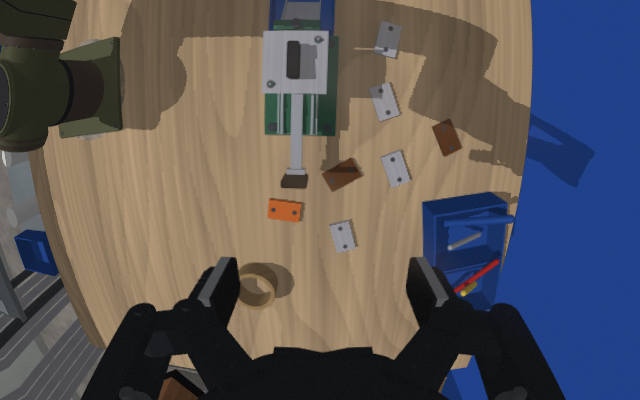

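The wrist view shows the cover centred at (294,62), with pins at (319,40) and (271,84), and the slide pad at (294,180). Four plates are in view at (388,38), (385,101), (396,168) and (343,236). The fifth lies beyond the top edge.

```bash
cat >> h.py <<'E'
def plates(im,name,cal,z=10,amin=60,amax=1e5,sat=40,vmin=95,thr=None):
    hsv=cv2.cvtColor(im,cv2.COLOR_BGR2HSV); m=((hsv[...,1]<sat)&(hsv[...,2]>vmin)).astype(np.uint8)*255
    m=cv2.morphologyEx(m,cv2.MORPH_CLOSE,np.ones((5,5),np.uint8))
    out=[]
    for c in cv2.findContours(m,cv2.RETR_EXTERNAL,cv2.CHAIN_APPROX_NONE)[0]:
        if not amin<cv2.contourArea(c)<amax: continue
        M=cv2.moments(c); u,v=M["m10"]/M["m00"],M["m01"]/M["m00"]
        w=np.array([onz(name,*q,z,cal)[:2] for q in c[:,0,:]],np.float32)
        (x,y),(a,b),ang=cv2.minAreaRect(w)
        if a>b: a,b,ang=b,a,ang-90   # ang-> direction of short side
        ang=(ang+90)%180-90
        out.append((round(u,1),round(v,1),round(x,1),round(y,1),round(a,1),round(b,1),round(ang,1)))
    return out
E
python3 - <<'E'
from h import *
import pickle
c=pickle.load(open("w1.pkl","rb")); im=cv2.imread("pics/w1.png")
for p in plates(im,"wrist",c):
    if 20<p[4]<110 and p[5]<130 and p[1]<260: print(p)
print("scene")
S=cv2.imread("pics/scene0.png")
for p in plates(S,"scene",None):
    if 20<p[4]<60 and p[5]<90: print(p)
# cover
hsv=cv2.cvtColor(im,cv2.COLOR_BGR2HSV); print(hsv[60,270],hsv[101,385],hsv[38,388])
m=((hsv[...,1]<25)&(hsv[...,2]>140)).astype(np.uint8)*255; m=cv2.morphologyEx(m,cv2.MORPH_OPEN,np.ones((11,11)))
m=cv2.morphologyEx(m,cv2.MORPH_CLOSE,np.ones((5,5)))
for q in cv2.findContours(m,0,1)[0]:
    if cv2.contourArea(q)<1000: continue
    w=np.array([onz("wrist",*k,140,c)[:2] for k in q[:,0,:]],np.float32); print("cover",cv2.minAreaRect(w),cv2.boundingRect(q))
print("pins",onz("wrist",319,40,148,c),onz("wrist",271,84,148,c))
d=(im.max(2)<50).astype(np.uint8); k,l,s,ce=cv2.connectedComponentsWithStats(d)
for i in range(1,k):
    if 40<s[i,4]<900 and 250<ce[i][0]<340 and ce[i][1]<200:
        w=np.array([onz("wrist",x,y,170 if ce[i][1]<100 else 127,c)[:2] for y,x in np.argwhere(l==i)],np.float32); print(s[i],ce[i],cv2.minAreaRect(w))
E
```

```text
(342.1, 236.1, 569.3, -334.1, 40.7, 66.7, 15.5)
(395.1, 168.5, 667.4, -193.1, 41.4, 65.5, 22.3)
(383.8, 101.2, 639.7, -67.0, 41.4, 64.5, 20.4)
(387.8, 39.1, 645.3, 49.6, 41.8, 64.4, -13.0)
(308.9, 11.7, 503.0, 99.6, 34.6, 38.7, 76.9)
sceneTraceback (most recent call last):
  File "<stdin>", line 8, in <module>
  File "h.py", line 29, in plates
    w=np.array([onz(name,*q,z,cal)[:2] for q in c[:,0,:]],np.float32)
                ~~~^^^^^^^^^^^^^^^
  File "h.py", line 11, in onz
    o,d=ray(name,u,v,cal); return o+d*(z-o[2])/d[2]
        ~~~^^^^^^^^^^^^^^
  File "h.py", line 4, in ray
    c=cal or manip.get_calibration(name); K=np.array(c["camera_matrix"]);R=np.array(c["R"]);t=np.array(c["t"])
             ~~~~~~~~~~~~~~~~~~~~~^^^^^^
ValueError: time passes only in moves, steps and waits
```

```bash
python3 - <<'E'
from h import *
import pickle
c=pickle.load(open("w1.pkl","rb")); im=cv2.imread("pics/w1.png")
cs={n:manip.get_calibration(n) for n in ("scene","side")}; pickle.dump(cs,open("cs.pkl","wb"))
S=cv2.imread("pics/scene0.png")
P=[p for p in plates(S,"scene",cs["scene"]) if 20<p[4]<60 and p[5]<90 and p[1]>150]
W=[p for p in plates(im,"wrist",c) if 35<p[4]<45 and 60<p[5]<70]
for p in P:
    print(p)
    for w in W:
        if np.hypot(p[2]-w[2],p[3]-w[3])<30: print("  tri",cross(ray("scene",*p[:2],cs["scene"]),ray("wrist",*w[:2],c)))
for p in plates(cv2.imread("pics/side0.png"),"side",cs["side"]):
    if 20<p[4]<60 and p[5]<90 and p[1]>150: print("side",p)
hsv=cv2.cvtColor(im,cv2.COLOR_BGR2HSV); print(hsv[60,270],hsv[101,385],hsv[38,388])
m=((hsv[...,1]<25)&(hsv[...,2]>140)).astype(np.uint8)*255; m=cv2.morphologyEx(m,cv2.MORPH_OPEN,np.ones((11,11)))
m=cv2.morphologyEx(m,cv2.MORPH_CLOSE,np.ones((5,5)))
for q in cv2.findContours(m,0,1)[0]:
    if cv2.contourArea(q)<1000: continue
    w=np.array([onz("wrist",*k,140,c)[:2] for k in q[:,0,:]],np.float32); print("cover",cv2.minAreaRect(w),cv2.boundingRect(q))
print("pins",onz("wrist",319,40,148,c),onz("wrist",271,84,148,c))
d=(im.max(2)<50).astype(np.uint8); k,l,s,ce=cv2.connectedComponentsWithStats(d)
for i in range(1,k):
    if 40<s[i,4]<900 and 250<ce[i][0]<340 and ce[i][1]<200:
        w=np.array([onz("wrist",x,y,170 if ce[i][1]<100 else 127,c)[:2] for y,x in np.argwhere(l==i)],np.float32); print(s[i],ce[i],cv2.minAreaRect(w))
E
```

```text
(200.3, 289.9, 574.0, -336.6, 47.5, 66.7, 15.2)
  tri (array([ 569.30537612, -336.24405532,    4.00004919]), np.float64(0.47584872861983185))
(312.2, 257.6, 643.8, -69.5, 44.9, 71.5, 20.4)
  tri (array([640.43644923, -67.21248813,   5.15302873]), np.float64(0.6620103733665098))
(348.8, 239.9, 648.3, 47.6, 48.4, 68.5, -11.6)
  tri (array([646.13857603,  49.65776276,   6.45176772]), np.float64(0.4206668937532881))
(388.1, 223.0, 661.0, 182.1, 51.0, 66.1, -28.8)
side (239.9, 244.3, 654.1, 191.1, 50.2, 65.4, -26.7)
side (277.2, 223.6, 641.9, 56.6, 49.2, 68.6, -12.2)
side (303.5, 207.8, 630.4, -62.3, 57.2, 75.3, 20.4)
[120   8 157] [143   7 146] [135  10 103]
cover ((489.2071228027344, -10.368022918701172), (88.20603942871094, 87.64115905761719), 89.05852508544922) (262, 31, 64, 62)
pins [524.01321005  17.26741336 148.        ] [459.1684332  -42.69443532 148.        ]
[288  70  11   8  43] [294.20930233  75.04651163] ((491.3638916015625, -30.774635314941406), (9.172140121459961, 12.829566955566406), 88.94847869873047)
[322 123  11  11  80] [326.9625 127.7375] ((535.3165283203125, -106.08880615234375), (13.613391876220703, 13.515146255493164), 63.486751556396484)
```

>>> servo_tool([
  [[1,-0.256,0.53,-0.89,0,0,0],[1,-0.256,0.53,-0.89,0,0,0],[1,-0.256,0.53,-0.89,0,0,0],[1,-0.256,0.53,-0.89,0,0,0],[1,-0.256,0.53,-0.89,0,0,0],[1,-0.256,0.53,-0.89,0,0,0],[1,-0.256,0.53,-0.89,0,0,0],[1,-0.256,0.53,-0.89,0,0,0],[1,0,0,0,0,0,0]],
])

```text
t: 3.82
ee_pos: [486.3, -61.3, 259.0]
tool_rot: [-2.218, -2.221, 0.004]
ft_force: [-0.9, -0.4, -0.6]
grip_width: 85.2
grasp_force: 0.0
```

```bash
python3 - <<'E'
from h import *
import pickle
s=manip.get_state();c=manip.get_calibration("wrist"); im=manip.read_camera("wrist");cv2.imwrite("pics/w2.png",im);pickle.dump(c,open("w2.pkl","wb"))
print(s["ee_pos"],s["tool_rot"],s["t"])
hsv=cv2.cvtColor(im,cv2.COLOR_BGR2HSV)
m=((hsv[...,1]<25)&(hsv[...,2]>140)).astype(np.uint8)*255; m=cv2.morphologyEx(m,cv2.MORPH_OPEN,np.ones((15,15)))
m=cv2.morphologyEx(m,cv2.MORPH_CLOSE,np.ones((25,25)))
for q in cv2.findContours(m,0,1)[0]:
    if cv2.contourArea(q)<3000: continue
    w=np.array([onz("wrist",*k,140,c)[:2] for k in q[:,0,:]],np.float32); print("cover",cv2.minAreaRect(w),cv2.boundingRect(q))
d=(im.max(2)<50).astype(np.uint8); k,l,s,ce=cv2.connectedComponentsWithStats(d)
for i in range(1,k):
    if 60<s[i,4]<6000 and 220<ce[i][0]<420 : print(s[i],ce[i])
E
```

```text
[486.28537298 -61.28244198 258.96649463] [-2.2176417  -2.22083009  0.00401606] 3.825
cover ((490.8827209472656, -10.347942352294922), (88.09832763671875, 87.74237060546875), 88.8205337524414) (282, 84, 93, 94)
[320 106  19  58 999] [328.86286286 134.07207207]
[355 191  11  10  70] [360.34285714 195.24285714]
[307 263  32  28 747] [322.54082999 277.66800535]
```

View pics/w2.png

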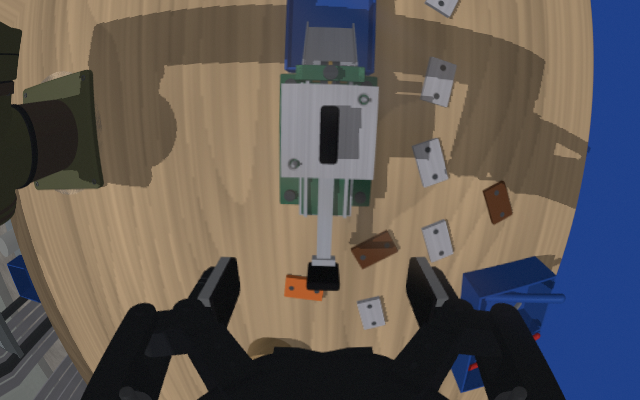

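The closer view shows the cover centred near (329,131), with pins at (363,100) and (293,163), the pad at (323,275) and the slide rod running (325,185) to (323,255).

```bash
python3 - <<'E'
from h import *
import pickle
c=pickle.load(open("w2.pkl","rb")); im=cv2.imread("pics/w2.png");g=cv2.cvtColor(im,cv2.COLOR_BGR2GRAY)
for n,(a,b,cc,d) in {"p1":(90,112,352,375),"p2":(153,175,282,305)}.items():
    q=g[a:b,cc:d]; bg=np.median(q); m=abs(q.astype(int)-bg)>25; yy,xx=np.nonzero(m); u,v=xx.mean()+cc,yy.mean()+a
    print(n,u,v,m.sum(),onz("wrist",u,v,143,c))
d=(im.max(2)<50).astype(np.uint8); k,l,s,ce=cv2.connectedComponentsWithStats(d)
for u,v,z in((328.9,134,170),(322.5,277.7,105)):
    i=l[int(v),int(u)]; w=np.array([onz("wrist",x,y,z,c)[:2] for y,x in np.argwhere(l==i)],np.float32); print(cv2.minAreaRect(w))
# rod edges columns at rows (bright strip), z ~ 100
for r in range(185,256,10):
    row=im[r,305:345].astype(int).max(1); idx=np.nonzero(row>120)[0]+305; print(r,idx.min(),idx.max(),idx.mean(), onz("wrist",idx.mean(),r,90,c)[:2].round(1))
E
```

```text
p1 361.64285714285717 101.79285714285714 140 [520.96350247  17.9021644  143.        ]
p2 293.7378640776699 163.2621359223301 103 [457.95556305 -40.33005901 143.        ]
((490.6649169921875, -9.826164245605469), (48.61488342285156, 14.912164688110352), 88.32986450195312)
((485.4872741699219, -191.6172332763672), (40.326290130615234, 39.303497314453125), 88.62716674804688)
185 305 333 323.5882352941176 [486.2 -77.3]
195 305 344 323.8888888888889 [486.6 -89.4]
205 305 344 323.8888888888889 [ 486.6 -101.6]
215 305 344 320.1666666666667 [ 482.2 -114.2]
225 305 344 324.5 [ 487.4 -127.1]
235 305 344 324.5 [ 487.4 -140.4]
245 305 344 324.5 [ 487.5 -154.1]
255 305 344 326.0 [ 489.4 -168.2]
```

>>> servo_tool([
  [[1,0.044,0.51,-0.8,0,0,-0.0018],[1,0.044,0.51,-0.8,0,0,-0.0018],[1,0.044,0.51,-0.8,0,0,-0.0018],[1,0.044,0.51,-0.8,0,0,-0.0018],[1,0.044,0.51,-0.8,0,0,-0.0017],[1,0,0,0,0,0,0],[1,0,0,0,0,0,0]],
])

```text
t: 4.75
ee_pos: [493.9, -11.1, 181.3]
tool_rot: [2.25, 2.19, 0.001]
ft_force: [1.0, 0.6, 0.3]
grip_width: 85.4
grasp_force: 0.0
```

>>> servo_tool([
  [[1,-0.06,0.015,-0.6,0,0,0],[1,-0.06,0.015,-0.6,0,0,0],[1,-0.06,0.015,-0.55,0,0,0],[1,0,0,0,0,0,0],[-1,0,0,0,0,0,0],[-1,0,0,0,0,0,0],[-1,0,0,0,0,0,0],[-1,0,0,0,0,0,0],[-1,0,0,0,0,0,0],[-1,0,0,0,0,0,0]],
])

```text
t: 6.0
ee_pos: [489.3, -9.4, 145.3]
tool_rot: [2.251, 2.192, 0.0]
ft_force: [-0.4, 0.4, 0.3]
grip_width: -0.3
grasp_force: 0.0
```

```bash
python3 - <<'E'
from h import *
s=manip.get_state();print(s["ee_pos"],s["grip_width"],s["grasp_force"],s["t"])
a=manip.read_camera("wrist");b=manip.read_camera("scene")[110:270,190:410]
b=cv2.resize(b,None,fx=2.9,fy=2.5,interpolation=2)[:400,:]
cv2.imwrite("pics/c3.png",np.vstack([a[:200],cv2.resize(b,(640,400))]))
E
```

```text
[489.28290636  -9.35771225 145.34547732] -0.26174825132507 0.0 6.0
```

View pics/c3.png

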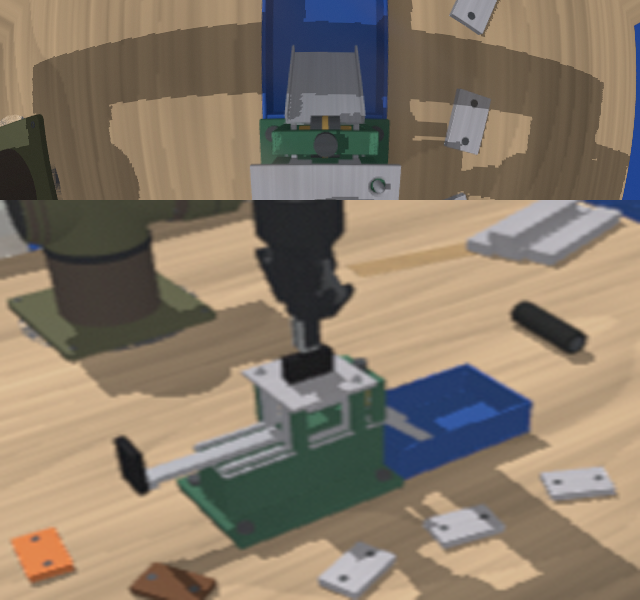

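The fingers appear shut just above the cover's grip block, with their tips at about (305,347) in the composite. I'll check the geometry.

```bash
python3 - <<'E'
from h import *
import pickle
cs=pickle.load(open("cs.pkl","rb"))
for z in (145,160,170,180): print(z,[np.round(proj(n,(489.3,-9.4,z),cs[n]),1) for n in cs])
c=manip.get_calibration("wrist");R=np.array(c["R"]);print(-R.T@c["t"])
b=manip.read_camera("scene");a=manip.read_camera("side")
A=cv2.resize(b[130:200,260:340],None,fx=5,fy=5,interpolation=2);B=cv2.resize(a[140:210,295:375],None,fx=5,fy=5,interpolation=2)
cv2.imwrite("pics/c4.png",np.hstack([A,B]))
E
```

```text
145 [array([296. , 178.3]), array([335.4, 191. ])]
160 [array([295.8, 173.5]), array([335.6, 186. ])]
170 [array([295.6, 170.2]), array([335.7, 182.7])]
180 [array([295.4, 166.9]), array([335.9, 179.3])]
[491.04064874  74.0830204  315.73070534]
```

View pics/c4.png

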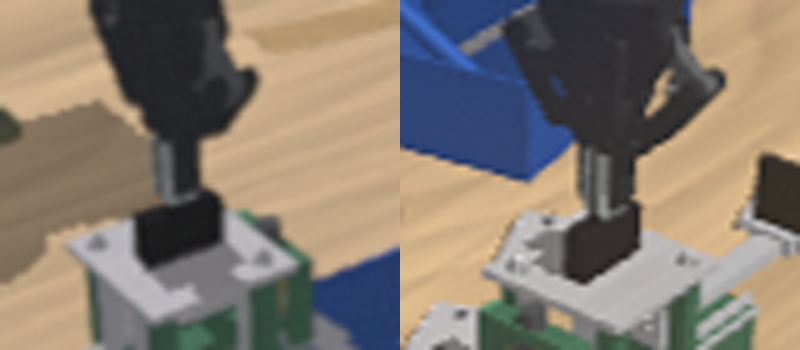

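```bash
python3 - <<'E'
from h import *
print(manip.hold_point_z,[a for a in dir(manip) if a[0]!='_'])
s=manip.get_state();c=manip.get_calibration("wrist");a=manip.read_camera("wrist")
p=s["ee_pos"]
for dz in (0,13,24,40):
    u,v=proj("wrist",p+[0,0,dz],c);print(dz,u,v)
    cv2.drawMarker(a,(int(u),int(v)),(0,0,255),0,6,1)
A=cv2.resize(a[130:360,220:440],None,fx=2.5,fy=2.5,interpolation=2)
cv2.imwrite("pics/c5.png",A)
E
```

```text
18.700000000000003 ['MotionError', 'get_calibration', 'get_state', 'hand_in', 'hold_point_z', 'read_camera']
0 323.4683746638853 237.6354953906345
13 323.52431884601737 247.57473481673986
24 323.577225107685 257.04375916432656
40 323.66494382058255 272.8972232598711
```

View pics/c5.png

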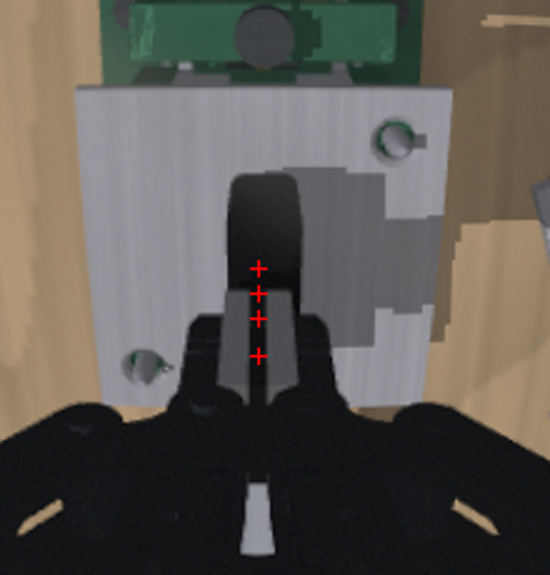

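The picture shows the shut fingertips resting above the block, with the finger ends at crop row 290. From the pictures, the tips sit about 25 mm above the reported TCP, and the open fingers in the overview picture agree (about 40 mm with the swing). I'll open, go 20 mm lower and grip again.

>>> servo_tool([
  [[1,0,0,0,0,0,0],[1,0,0,0,0,0,0],[1,0,0,0,0,0,0],[1,0,0,0,0,0,0],[1,0,0,0,0,0,0],[1,0.02,0,-0.35,0,0,0],[1,0.02,0,-0.35,0,0,0],[1,0,0,-0.3,0,0,0],[1,0,0,0,0,0,0]],
])

```text
t: 7.38
ee_pos: [489.4, -9.3, 124.4]
tool_rot: [-2.25, -2.191, 0.002]
ft_force: [0.2, -0.4, 0.6]
grip_width: 85.7
grasp_force: 0.0
```

>>> servo_tool([
  [[-1,0,0,0,0,0,0],[-1,0,0,0,0,0,0],[-1,0,0,0,0,0,0],[-1,0,0,0,0,0,0],[-1,0,0,0,0,0,0],[-1,0,0,0,0,0,0]],
])

```text
t: 8.12
ee_pos: [490.4, -9.4, 125.7]
tool_rot: [2.25, 2.191, 0.001]
ft_force: [-1.0, 0.4, 3.8]
grip_width: 14.6
grasp_force: 60.0
```

Cover gripped (opening 14.6, force 60). I record the seated grasp pose as ee (490.4, -9.4, 125.7), then lift and lay the cover on the free spot at about (385, -195).

>>> servo_tool([
  [[-1,0,0,0.3,0,0,0],[-1,0,0,0.6,0,0,0],[-1,0,0,0.9,0,0,0],[-1,0,0,0.9,0,0,0],[-1,-0.35,-0.62,0,0,0,0],[-1,-0.7,-1,0,0,0,0],[-1,-0.7,-1,0,0,0,0],[-1,-0.7,-1,0,0,0,0],[-1,-0.7,-1,0,0,0,0],[-1,-0.7,-1,0,0,0,0]],
])

```text
t: 9.38
ee_pos: [411.2, -122.7, 178.6]
tool_rot: [-2.25, -2.191, 0.002]
ft_force: [1.1, 0.2, -2.5]
grip_width: 14.6
grasp_force: 59.4
```

>>> servo_tool([
  [[-1,-0.7,-1,0,0,0,0],[-1,-0.7,-1,-0.2,0,0,0],[-1,0,-1,-0.6,0,0,0],[-1,0,-0.7,-1,0,0,0],[-1,0,0,-1,0,0,0],[-1,0,0,-1,0,0,0],[-1,0,0,-1,0,0,0],[-1,0,0,-0.5,0,0,0],[-1,0,0,0,0,0,0]],
])

```text
t: 10.5
ee_pos: [384.0, -195.5, 72.6]
tool_rot: [-2.25, -2.19, 0.001]
ft_force: [0.1, -0.5, -3.0]
grip_width: 14.2
grasp_force: 59.3
```

>>> servo_tool([
  [[-1,0,0,-1,0,0,0],[-1,0,0,-1,0,0,0],[-1,0,0,-1,0,0,0],[-1,0,0,-0.6,0,0,0],[-1,0,0,-0.3,0,0,0],[-1,0,0,-0.15,0,0,0],[-1,0,0,0,0,0,0]],
])

```text
t: 11.38
ee_pos: [385.3, -195.9, -7.5]
tool_rot: [2.25, 2.191, 0.0]
ft_force: [1.1, 0.3, -2.8]
grip_width: 14.8
grasp_force: 59.3
```

>>> servo_tool([
  [[-1,0,0,-0.08,0,0,0],[-1,0,0,0,0,0,0],[1,0,0,0,0,0,0],[1,0,0,0,0,0,0],[1,0,0,0,0,0,0],[1,0,0,0.5,0,0,0],[1,0,0,1,0,0,0],[1,0,0,1,0,0,0],[1,0,0,1,0,0,0]],
])

```text
t: 12.5
ee_pos: [385.0, -195.7, 62.0]
tool_rot: [2.25, 2.191, 0.0]
ft_force: [-0.2, 0.8, 0.3]
grip_width: 85.4
grasp_force: 0.0
```

>>> servo_tool([
  [[1,0.92,-0.69,0.2,0,0,0.0095],[1,0.92,-0.69,0.2,0,0,0.0095],[1,0.92,-0.69,0.2,0,0,0.0095],[1,0.92,-0.69,0.2,0,0,0.0095],[1,0.92,-0.69,0.2,0,0,0.0095],[1,0.92,-0.69,0.2,0,0,0.0095],[1,0.92,-0.69,0.2,0,0,0.0095],[1,0.92,-0.69,0.2,0,0,0.0095],[1,0.92,-0.69,0.2,0,0,0.0095],[1,0.92,-0.69,0.2,0,0,0.0095]],
])

```text
t: 13.75
ee_pos: [569.4, -334.0, 101.5]
tool_rot: [-1.899, -2.503, 0.0]
ft_force: [-0.6, 0.1, -0.0]
grip_width: 85.6
grasp_force: 0.0
```

>>> servo_tool([
  [[1,0,0,0,0,0,0],[1,0,0,0,0,0,0]],
])

```text
t: 14.0
ee_pos: [567.8, -332.8, 100.6]
tool_rot: [-1.899, -2.5, 0.0]
ft_force: [-0.3, -0.4, 0.6]
grip_width: 85.5
grasp_force: 0.0
```

```bash
cat > look.py <<'E'
from h import *
import pickle,sys
s=manip.get_state();c=manip.get_calibration("wrist");im=manip.read_camera("wrist")
n=sys.argv[1];cv2.imwrite(f"pics/{n}.png",im);pickle.dump(c,open(n+".pkl","wb"))
p=s["ee_pos"];Rm=cv2.Rodrigues(s["tool_rot"])[0];yaw=np.degrees(np.arctan2(Rm[1,1],Rm[0,1]))
print("t",s["t"],"ee",p.round(1),"yaw",yaw.round(2),"w",round(s["grip_width"],1))
for q in plates(im,"wrist",c,amin=300,vmin=85):
    if 34<q[4]<50 and 55<q[5]<75: print(q,"d",round(q[2]-p[0],1),round(q[3]-p[1],1),"dyaw",round(q[6]-yaw,1))
E
python3 look.py A
```

```text
t 14.0 ee [ 567.8 -332.8  100.6] yaw 15.55 w 85.5
(324.9, 193.1, 569.7, -334.3, 40.0, 64.8, 15.3) d 1.9 -1.5 dyaw -0.2
(470.6, 79.1, 666.3, -194.6, 43.2, 63.8, 22.4) d 98.5 138.2 dyaw 6.9
```

>>> servo_tool([
  [[1,0.025,-0.025,-1,0,0,0],[1,0,0,-1,0,0,0],[1,0,0,-1,0,0,0],[1,0,0,-1,0,0,0],[1,0,0,-1,0,0,0],[1,0,0,-1,0,0,0],[1,0,0,-0.3,0,0,0],[1,0,0,0,0,0,0]],
])

```text
t: 15.05
ee_pos: [568.9, -333.7, -25.4]
tool_rot: [-1.899, -2.501, 0.0]
ft_force: [-1.1, 0.9, 0.6]
grip_width: 85.5
grasp_force: 0.0
```

>>> servo_tool([
  [[-1,0,0,0,0,0,0],[-1,0,0,0,0,0,0],[-1,0,0,0,0,0,0],[-1,0,0,0,0,0,0],[-1,0,0,0,0,0,0]],
])

```text
t: 15.68
ee_pos: [570.3, -334.7, -24.1]
tool_rot: [1.899, 2.5, 0.0]
ft_force: [-1.1, 0.6, 6.0]
grip_width: 37.3
grasp_force: 60.3
```

```bash
python3 look.py A2; python3 - <<'E'
from h import *
a=cv2.imread("pics/A2.png");cv2.imwrite("pics/A2c.png",cv2.resize(a[150:350,200:450],None,fx=2.5,fy=2.5))
E
```

```text
t 15.675 ee [ 570.3 -334.7  -24.1] yaw 15.58 w 37.3
(322.7, 256.7, 569.4, -333.6, 39.6, 66.1, 15.3) d -0.9 1.1 dyaw -0.3
(559.2, 71.6, 664.3, -195.6, 46.4, 63.2, 22.2) d 94.0 139.1 dyaw 6.6
```

View pics/A2c.png

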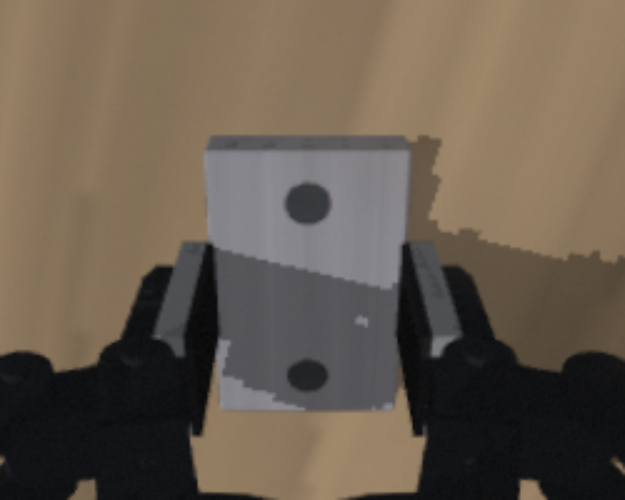

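The picture shows the plate held squarely between the pads. I carry it up over the magazine and look into the open well.

>>> servo_tool([
  [[-1,0,0,0.5,0,0,0],[-1,0,0,1,0,0,0],[-1,-0.306,0.997,0.85,0,0,-0.0073],[-1,-0.306,0.997,0.85,0,0,-0.0073],[-1,-0.306,0.997,0.85,0,0,-0.0073],[-1,-0.306,0.997,0.85,0,0,-0.0073],[-1,-0.306,0.997,0.85,0,0,-0.0073],[-1,-0.306,0.997,0.85,0,0,-0.0073],[-1,-0.306,0.997,0.85,0,0,-0.0073],[-1,-0.306,0.997,0.85,0,0,-0.0073]],
])

```text
t: 16.98
ee_pos: [520.0, -173.9, 141.5]
tool_rot: [-2.122, -2.316, 0.0]
ft_force: [0.9, -0.4, -0.3]
grip_width: 37.5
grasp_force: 60.2
```

>>> servo_tool([
  [[-1,-0.306,0.997,0.85,0,0,-0.0073],[-1,-0.306,0.997,0.85,0,0,-0.0073],[-1,-0.306,0.997,0.85,0,0,-0.0073],[-1,-0.306,0.997,0.85,0,0,-0.0073],[-1,-0.306,0.997,0.85,0,0,-0.0073],[-1,0,0,0,0,0,0],[-1,0,0,0,0,0,0]],
])

```text
t: 17.85
ee_pos: [489.8, -75.3, 225.5]
tool_rot: [2.25, 2.193, -0.001]
ft_force: [0.6, -0.4, -1.1]
grip_width: 37.5
grasp_force: 60.2
```

```bash
python3 look.py W; python3 - <<'E'
from h import *
a=cv2.imread("pics/W.png");cv2.imwrite("pics/Wc.png",cv2.resize(a[60:290,230:430],None,fx=2.6,fy=2.6,interpolation=2))
E
```

```text
t 17.85 ee [489.8 -75.3 225.5] yaw -1.47 w 37.5
(444.9, 238.1, 666.4, -191.2, 41.4, 68.2, 22.0) d 176.6 -115.9 dyaw 23.5
(435.1, 153.5, 638.8, -65.9, 41.9, 65.4, 20.2) d 149.0 9.4 dyaw 21.7
(441.1, 66.4, 644.0, 50.7, 42.6, 64.4, -11.8) d 154.2 126.0 dyaw -10.3
```

View pics/Wc.png

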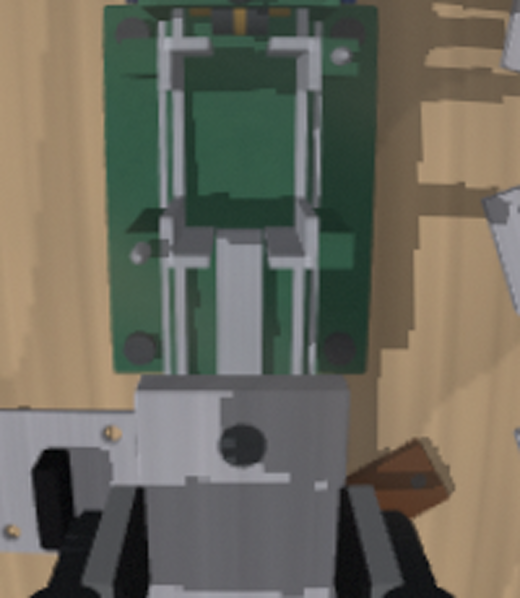

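The picture shows the open well with post outer corners at crop (160,38), (321,38), (160,265) and (318,268). The pins are at (340,54) and (138,253).

```bash
python3 - <<'E'
from h import *
import pickle
c=pickle.load(open("W.pkl","rb")); f=lambda X,Y,z: onz("wrist",230+(X+.5)/2.6-.5,60+(Y+.5)/2.6-.5,z,c)[:2]
P=np.array([f(*q,135) for q in((160,38),(321,38),(160,265),(318,268))]);print(P.round(1),P.mean(0).round(1))
v=P[0]-P[2]+P[1]-P[3];print("yaw",-np.degrees(np.arctan2(v[0],v[1])))
a,b=f(341,51,148),f(137,248,148);a2,b2=f(340,56,143),f(138,254,143);print("pins",a,b,(a+b)/2,np.degrees(np.arctan2(*(a-b)[::-1]))-45,np.hypot(*(a-b)),(a2+b2)/2)
im=cv2.imread("pics/W.png"); g=cv2.cvtColor(im,cv2.COLOR_BGR2GRAY)
hsv=cv2.cvtColor(im,cv2.COLOR_BGR2HSV); m=(hsv[...,1]<60)&(hsv[...,2]>100)
for r in (66,76,80,156,160): print(r,''.join('#' if k else '.' for k in m[r,270:370]))
# slide rod mid and inner rails
for r in (170,180,190,198):
    row=m[r,280:360]; print(r,''.join('#' if k else '.' for k in row))
# foot edges (green vs wood)
gr=(hsv[...,0]>50)&(hsv[...,0]<90)&(hsv[...,1]>60)
for r in (100,130,170,195):
    x=np.nonzero(gr[r])[0]; x=x[(x>255)&(x<390)]; print("foot",r,onz("wrist",x.min(),r,0,c)[:2].round(1),onz("wrist",x.max(),r,0,c)[:2].round(1))
E
```

```text
[[466.1  27.9]
 [517.2  26.5]
 [463.  -46.7]
 [515.3 -49.1]] [490.4 -10.3]
yaw -1.9095555475572292
pins [521.90042781  21.59315477] [457.39816306 -38.20634225] [489.64929543  -8.30659374] -2.166665128876886 87.95750110955696 [489.54736086 -10.41921445]
66 ...........................###.............................................###......................
76 ....................#####################......................#####################................
80 ....................######...................................................#######....######......
156 .##........##...........###................##################................######.................
160 .##.......#####......####################..##################..####################.................
170 ............####.####............##################...........#####....#........
180 ............####.#####...........##################...........#####...#.........
190 ............####.#####...........##################...........#####...#.........
198 ............####.#####...........##################..........#####...###........
foot 100 [426.    6.6] [547.5   3. ]
foot 130 [424.  -32.3] [553.8 -35.8]
foot 170 [423.3 -85.5] [553. -89.]
foot 195 [ 422.1 -120.4] [ 550.9 -123.8]
```

>>> servo_tool([
  [[-1,0.01,0.81,-0.6,0,0,-0.001],[-1,0,0.81,-0.6,0,0,0],[-1,0,0.81,-0.6,0,0,0],[-1,0,0.81,-0.6,0,0,0],[-1,0,0,-0.8,0,0,0],[-1,0,0,-0.8,0,0,0],[-1,0,0,-0.8,0,0,0],[-1,0,0,-0.6,0,0,0],[-1,0,0,0,0,0,0]],
])

```text
t: 19.02
ee_pos: [489.3, -9.6, 116.6]
tool_rot: [-2.252, -2.188, 0.002]
ft_force: [0.3, 0.1, -0.6]
grip_width: 37.8
grasp_force: 60.2
```

>>> servo_tool([
  [[-1,0,0,-0.5,0,0,0],[-1,0,0,-0.5,0,0,0],[-1,0,0,-0.5,0,0,0],[-1,0,0,-0.5,0,0,0],[-1,0,0,0,0,0,0]],
])

```text
t: 19.65
ee_pos: [489.3, -10.2, 76.7]
tool_rot: [-2.253, -2.187, 0.002]
ft_force: [-0.1, 0.5, -0.7]
grip_width: 37.4
grasp_force: 60.2
```

>>> servo_tool([
  [[-1,0,0,-0.4,0,0,0],[-1,0,0,-0.3,0,0,0],[-1,0,0,-0.3,0,0,0],[-1,0,0,0,0,0,0]],
])

```text
t: 20.15
ee_pos: [489.7, -10.2, 57.2]
tool_rot: [-2.253, -2.188, 0.001]
ft_force: [0.7, -1.2, -1.1]
grip_width: 37.4
grasp_force: 60.2
```

>>> servo_tool([
  [[1,0,0,0,0,0,0],[1,0,0,0,0,0,0],[1,0,0,0,0,0,0],[1,0,0,1,0,0,0],[1,0,0,1,0,0,0],[1,0,0,1,0,0,0],[1,0,0,1,0,0,0],[1,0,0,0.25,0,0,0]],
])

```text
t: 21.15
ee_pos: [491.2, -10.3, 144.0]
tool_rot: [2.252, 2.187, 0.003]
ft_force: [-0.4, -0.1, -0.8]
grip_width: 85.5
grasp_force: 0.0
```

```bash
python3 look.py P1; python3 - <<'E'
from h import *
a=cv2.imread("pics/P1.png");cv2.imwrite("pics/P1c.png",cv2.resize(a[130:330,230:430],None,fx=2.5,fy=2.5,interpolation=2))
E
```

```text
t 21.15 ee [491.2 -10.3 144. ] yaw -1.68 w 85.5
(452.3, 221.2, 638.4, -64.4, 41.8, 67.7, 20.3) d 147.2 -54.1 dyaw 22.0
(465.3, 120.0, 643.4, 51.4, 43.7, 64.0, -12.0) d 152.2 61.7 dyaw -10.3
```

View pics/P1c.png

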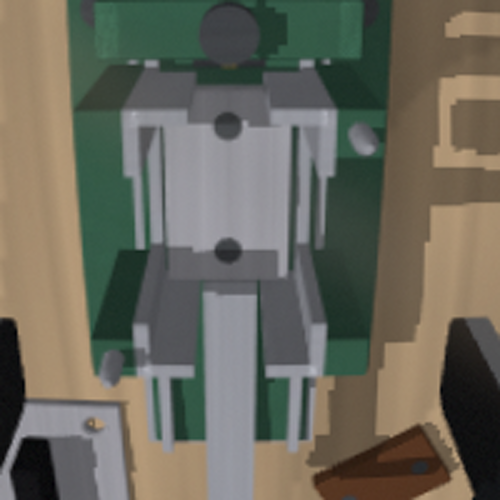

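>>> servo_tool([
  [[1,0.93,-0.35,0,0,0,0.0153],[1,0.93,-0.35,0,0,0,0.0153],[1,0.93,-0.35,0,0,0,0.0153],[1,0.93,-0.35,0,0,0,0.0153],[1,0.93,-0.35,0,0,0,0.0153],[1,0.93,-0.35,-0.4,0,0,0.0153],[1,0.93,-0.35,-0.8,0,0,0.0153],[1,0.93,-0.35,-0.8,0,0,0.0153],[1,0,0,0,0,0,0]],
])

```text
t: 22.32
ee_pos: [638.3, -66.4, 100.0]
tool_rot: [-1.793, -2.575, 0.003]
ft_force: [-0.7, -0.6, 0.1]
grip_width: 85.2
grasp_force: 0.0
```

```bash
python3 look.py C
```

```text
t 22.325 ee [638.3 -66.4 100. ] yaw 20.29 w 85.2
(308.4, 304.8, 666.9, -190.2, 39.9, 69.3, 21.6) d 28.6 -123.8 dyaw 1.3
(325.6, 190.8, 639.9, -65.1, 39.9, 65.1, 20.2) d 1.6 1.3 dyaw -0.1
(380.0, 70.5, 645.4, 50.9, 40.1, 63.8, -12.0) d 7.1 117.3 dyaw -32.3
```

Plate 1 lies flat in the well, with its holes at crop (228,125) and (228,250). Next is plate C.

>>> servo_tool([
  [[1,0.025,0.0125,-1,0,0,0],[1,0,0,-1,0,0,0],[1,0,0,-1,0,0,0],[1,0,0,-1,0,0,0],[1,0,0,-1,0,0,0],[1,0,0,-1,0,0,0],[1,0,0,-0.285,0,0,0],[1,0,0,0,0,0,0],[-1,0,0,0,0,0,0],[-1,0,0,0,0,0,0]],
])

```text
t: 23.62
ee_pos: [640.2, -66.1, -22.0]
tool_rot: [1.793, 2.578, 0.001]
ft_force: [-0.1, -0.3, -0.4]
grip_width: 51.6
grasp_force: 0.0
```

>>> servo_tool([
  [[-1,0,0,0,0,0,0],[-1,0,0,0,0,0,0],[-1,0,0,0,0,0,0]],
])

```text
t: 24.0
ee_pos: [640.2, -66.1, -21.7]
tool_rot: [1.793, 2.578, 0.001]
ft_force: [-0.6, -0.7, 5.3]
grip_width: 36.2
grasp_force: 59.4
```

>>> servo_tool([
  [[-1,0,0,0.5,0,0,0],[-1,0,0,1,0,0,0],[-1,0,0,1,0,0,0],[-1,0,0,1,0,0,0],[-1,-0.9,0.33,0.9,0,0,-0.0136],[-1,-0.9,0.33,0.9,0,0,-0.0136],[-1,-0.9,0.33,0.9,0,0,-0.0136],[-1,-0.9,0.33,0.9,0,0,-0.0136],[-1,-0.9,0.33,0.9,0,0,-0.0136],[-1,-0.9,0.33,0.9,0,0,-0.0136]],
])

```text
t: 25.25
ee_pos: [530.7, -26.1, 156.1]
tool_rot: [2.111, 2.327, 0.0]
ft_force: [-0.6, 0.0, -1.5]
grip_width: 36.3
grasp_force: 60.0
```

>>> servo_tool([
  [[-1,-0.688,0.27,0,0,0,-0.0136],[-1,-0.688,0.27,0,0,0,-0.0136],[-1,-0.688,0.27,0,0,0,-0.0136],[-1,0,0,0,0,0,0],[-1,0,0,-0.6,0,0,0],[-1,0,0,-0.5,0,0,0],[-1,0,0,-0.5,0,0,0],[-1,0,0,-0.5,0,0,0],[-1,0,0,-0.4,0,0,0],[-1,0,0,-0.4,0,0,0]],
])

```text
t: 26.5
ee_pos: [490.3, -10.2, 96.4]
tool_rot: [-2.254, -2.189, 0.0]
ft_force: [0.0, 0.6, -0.3]
grip_width: 36.6
grasp_force: 60.0
```

>>> servo_tool([
  [[-1,0,0,-0.6,0,0,0],[-1,0,0,-0.5,0,0,0],[-1,0,0,-0.5,0,0,0],[-1,0,0,0,0,0,0],[1,0,0,0,0,0,0],[1,0,0,0,0,0,0],[1,0,0,0,0,0,0],[1,0,0,1,0,0,0],[1,0,0,1,0,0,0],[1,0,0,1,0,0,0]],
])

```text
t: 27.75
ee_pos: [490.2, -10.2, 125.8]
tool_rot: [2.254, 2.188, 0.0]
ft_force: [-0.7, -0.4, -0.9]
grip_width: 85.6
grasp_force: 0.0
```

>>> servo_tool([
  [[1,0,0,1,0,0,0],[1,0.88,-0.91,0.2,0,0,0.0132],[1,0.88,-0.91,0,0,0,0.0132],[1,0.88,-0.91,0,0,0,0.0132],[1,0.88,-0.91,-0.3,0,0,0.0132],[1,0.88,-0.91,-0.3,0,0,0.0132],[1,0.88,-0.91,-0.3,0,0,0.0132],[1,0.88,-0.91,-0.4,0,0,0.0132],[1,0.88,-0.91,-0.4,0,0,0.0132],[1,0.88,-0.91,-0.4,0,0,0.0132]],
])

```text
t: 29.0
ee_pos: [649.1, -174.6, 106.8]
tool_rot: [1.807, 2.57, 0.0]
ft_force: [0.7, 0.1, -0.2]
grip_width: 85.4
grasp_force: 0.0
```

>>> servo_tool([
  [[1,0.88,-0.91,-0.2,0,0,0.0132],[1,0,0,0,0,0,0]],
])

```text
t: 29.25
ee_pos: [667.1, -193.5, 102.3]
tool_rot: [1.757, 2.604, -0.0]
ft_force: [0.1, -0.7, -0.7]
grip_width: 85.3
grasp_force: 0.0
```

```bash
python3 look.py B
```

```text
t 29.25 ee [ 667.1 -193.5  102.3] yaw 21.99 w 85.3
(324.5, 189.4, 667.7, -191.9, 40.0, 64.6, 21.9) d 0.6 1.6 dyaw -0.1
```

>>> servo_tool([
  [[1,0.05,0.01,-1,0,0,0],[1,0,0,-1,0,0,0],[1,0,0,-1,0,0,0],[1,0,0,-1,0,0,0],[1,0,0,-1,0,0,0],[1,0,0,-1,0,0,0],[1,0,0,-0.3,0,0,0],[-1,0,0,0,0,0,0],[-1,0,0,0,0,0,0],[-1,0,0,0,0,0,0]],
])

```text
t: 30.55
ee_pos: [668.3, -192.3, -21.5]
tool_rot: [1.754, 2.604, 0.001]
ft_force: [0.1, -0.7, 1.6]
grip_width: 36.4
grasp_force: 59.6
```

>>> servo_tool([
  [[-1,0,0,0,0,0,0],[-1,0,0,0,0,0,0],[-1,0,0,0.5,0,0,0],[-1,0,0,1,0,0,0]],
])

```text
t: 31.05
ee_pos: [666.1, -191.6, 6.8]
tool_rot: [-1.754, -2.604, 0.001]
ft_force: [-0.4, -0.4, -0.4]
grip_width: 35.9
grasp_force: 60.0
```

>>> servo_tool([
  [[-1,0,0,1,0,0,0],[-1,0,0,1,0,0,0],[-1,-0.885,0.9085,0.9,0,0,-0.0132],[-1,-0.885,0.9085,0.9,0,0,-0.0132],[-1,-0.885,0.9085,0.9,0,0,-0.0132],[-1,-0.885,0.9085,0.9,0,0,-0.0132],[-1,-0.885,0.9085,0.9,0,0,-0.0132],[-1,-0.885,0.9085,0.9,0,0,-0.0132],[-1,-0.885,0.9085,0,0,0,-0.0132],[-1,-0.885,0.9085,0,0,0,-0.0132]],
])

```text
t: 32.3
ee_pos: [525.4, -46.1, 156.8]
tool_rot: [2.161, 2.277, 0.002]
ft_force: [0.2, 0.6, -1.1]
grip_width: 36.0
grasp_force: 60.0
```

>>> servo_tool([
  [[-1,-0.885,0.9085,0,0,0,-0.0132],[-1,-0.885,0.9085,0,0,0,-0.0132],[-1,0,0,0,0,0,0],[-1,0,0,-0.6,0,0,0],[-1,0,0,-0.5,0,0,0],[-1,0,0,-0.5,0,0,0],[-1,0,0,-0.5,0,0,0],[-1,0,0,-0.4,0,0,0],[-1,0,0,-0.4,0,0,0],[-1,0,0,0,0,0,0]],
])

```text
t: 33.55
ee_pos: [489.6, -10.2, 96.3]
tool_rot: [-2.253, -2.188, 0.002]
ft_force: [0.1, -0.3, -0.7]
grip_width: 36.4
grasp_force: 60.0
```

>>> servo_tool([
  [[-1,0,0,-0.6,0,0,0],[-1,0,0,-0.5,0,0,0],[-1,0,0,0,0,0,0],[1,0,0,0,0,0,0],[1,0,0,0,0,0,0],[1,0,0,0,0,0,0],[1,0,0,1,0,0,0],[1,0,0,1,0,0,0],[1,0,0,1,0,0,0],[1,0,0,0.75,0,0,0]],
])

```text
t: 34.8
ee_pos: [490.5, -10.3, 151.1]
tool_rot: [2.253, 2.188, 0.001]
ft_force: [0.3, 0.7, -0.0]
grip_width: 85.6
grasp_force: 0.0
```

>>> servo_tool([
  [[1,0.97,0.38,0,0,0,-0.0071],[1,0.97,0.38,0,0,0,-0.0071],[1,0.97,0.38,0,0,0,-0.0071],[1,0.97,0.38,0,0,0,-0.0071],[1,0.97,0.38,-0.2,0,0,-0.0071],[1,0.97,0.38,-0.7,0,0,-0.0071],[1,0.97,0.38,-0.7,0,0,-0.0071],[1,0.97,0.38,-0.75,0,0,-0.0071],[1,0,0,0,0,0,0]],
])

```text
t: 35.92
ee_pos: [645.6, 51.0, 101.1]
tool_rot: [-2.438, -1.979, 0.003]
ft_force: [-0.7, 0.9, -0.4]
grip_width: 85.3
grasp_force: 0.0
```

```bash
python3 look.py D
```

```text
t 35.925 ee [645.6  51.  101.1] yaw -11.87 w 85.3
(323.5, 189.1, 645.9, 52.4, 40.3, 64.4, -12.1) d 0.3 1.4 dyaw -0.2
(304.3, 38.0, 658.2, 186.4, 40.1, 65.6, -26.4) d 12.6 135.4 dyaw -14.5
```

>>> servo_tool([
  [[1,0.01,0.04,-1,0,0,0],[1,0,0,-1,0,0,0],[1,0,0,-1,0,0,0],[1,0,0,-1,0,0,0],[1,0,0,-1,0,0,0],[1,0,0,-1,0,0,0],[1,0,0,-0.3,0,0,0],[-1,0,0,0,0,0,0],[-1,0,0,0,0,0,0],[-1,0,0,0,0,0,0]],
])

```text
t: 37.22
ee_pos: [646.6, 51.3, -21.4]
tool_rot: [2.439, 1.978, 0.003]
ft_force: [-0.6, -0.1, 4.8]
grip_width: 36.3
grasp_force: 59.5
```

>>> servo_tool([
  [[-1,0,0,0,0,0,0],[-1,0,0,0,0,0,0],[-1,0,0,0.5,0,0,0],[-1,0,0,1,0,0,0]],
])

```text
t: 37.72
ee_pos: [644.8, 51.3, 7.1]
tool_rot: [-2.439, -1.978, 0.002]
ft_force: [-0.4, -0.4, -0.0]
grip_width: 36.1
grasp_force: 59.9
```

>>> servo_tool([
  [[-1,0,0,1,0,0,0],[-1,0,0,1,0,0,0],[-1,-0.971,-0.385,0.9,0,0,0.0071],[-1,-0.971,-0.385,0.9,0,0,0.0071],[-1,-0.971,-0.385,0.9,0,0,0.0071],[-1,-0.971,-0.385,0.9,0,0,0.0071],[-1,-0.971,-0.385,0.9,0,0,0.0071],[-1,-0.971,-0.385,0.9,0,0,0.0071],[-1,-0.971,-0.385,0,0,0,0.0071],[-1,-0.971,-0.385,0,0,0,0.0071]],
])

```text
t: 38.98
ee_pos: [489.8, -10.5, 156.1]
tool_rot: [2.252, 2.189, 0.002]
ft_force: [-0.1, 0.2, -0.4]
grip_width: 36.1
grasp_force: 59.9
```

>>> servo_tool([
  [[-1,0,0,0,0,0,0],[-1,0,0,-0.6,0,0,0],[-1,0,0,-0.5,0,0,0],[-1,0,0,-0.5,0,0,0],[-1,0,0,-0.5,0,0,0],[-1,0,0,-0.4,0,0,0],[-1,0,0,-0.4,0,0,0],[-1,0,0,0,0,0,0]],
])

```text
t: 39.98
ee_pos: [489.7, -10.2, 96.3]
tool_rot: [-2.253, -2.188, 0.001]
ft_force: [0.6, 0.8, -0.7]
grip_width: 36.0
grasp_force: 60.0
```

>>> servo_tool([
  [[-1,0,0,-0.6,0,0,0],[-1,0,0,0,0,0,0],[1,0,0,0,0,0,0],[1,0,0,0,0,0,0],[1,0,0,0,0,0,0],[1,0,0,1,0,0,0],[1,0,0,1,0,0,0],[1,0,0,1,0,0,0],[1,0,0,0.25,0,0,0]],
])

```text
t: 41.1
ee_pos: [491.3, -10.4, 151.4]
tool_rot: [2.252, 2.187, 0.003]
ft_force: [0.3, -0.3, 0.7]
grip_width: 85.5
grasp_force: 0.0
```

>>> servo_tool([
  [[1,0.84,0.985,0,0,0,-0.0138],[1,0.84,0.985,0,0,0,-0.0138],[1,0.84,0.985,0,0,0,-0.0138],[1,0.84,0.985,0,0,0,-0.0138],[1,0.84,0.985,0,0,0,-0.0138],[1,0.84,0.985,0,0,0,-0.0138],[1,0.84,0.985,-0.6,0,0,-0.0138],[1,0.84,0.985,-0.6,0,0,-0.0138],[1,0.84,0.985,-0.6,0,0,-0.0138],[1,0.84,0.985,-0.55,0,0,-0.0138]],
])

```text
t: 42.35
ee_pos: [658.1, 187.2, 101.4]
tool_rot: [-2.673, -1.65, 0.003]
ft_force: [1.0, -0.8, -1.0]
grip_width: 85.3
grasp_force: 0.0
```

>>> servo_tool([
  [[1,0,0,0,0,0,0]],
])

```text
t: 42.48
ee_pos: [658.0, 187.8, 100.6]
tool_rot: [-2.67, -1.654, 0.004]
ft_force: [-0.4, -0.6, 0.3]
grip_width: 85.3
grasp_force: 0.0
```

```bash
python3 look.py E
```

```text
t 42.475 ee [658.  187.8 100.6] yaw -26.43 w 85.3
(323.9, 191.1, 658.2, 187.1, 39.9, 64.6, -26.7) d 0.2 -0.7 dyaw -0.3
```

>>> servo_tool([
  [[1,0,0.01,-1,0,0,0],[1,0,0,-1,0,0,0],[1,0,0,-1,0,0,0],[1,0,0,-1,0,0,0],[1,0,0,-1,0,0,0],[1,0,0,-1,0,0,0],[1,0,0,-0.3,0,0,0],[-1,0,0,0,0,0,0],[-1,0,0,0,0,0,0],[-1,0,0,0,0,0,0]],
])

```text
t: 43.78
ee_pos: [659.3, 187.1, -21.3]
tool_rot: [2.671, 1.652, 0.004]
ft_force: [-1.2, -0.5, 4.0]
grip_width: 36.8
grasp_force: 59.6
```

>>> servo_tool([
  [[-1,0,0,0,0,0,0],[-1,0,0,0,0,0,0],[-1,0,0,0.5,0,0,0],[-1,0,0,1,0,0,0]],
])

```text
t: 44.28
ee_pos: [657.2, 186.8, 6.7]
tool_rot: [-2.671, -1.652, 0.003]
ft_force: [-0.5, -0.4, -0.3]
grip_width: 35.9
grasp_force: 59.9
```

>>> servo_tool([
  [[-1,0,0,1,0,0,0],[-1,0,0,1,0,0,0],[-1,-0.84,-0.986,0.9,0,0,0.0138],[-1,-0.84,-0.986,0.9,0,0,0.0138],[-1,-0.84,-0.986,0.9,0,0,0.0138],[-1,-0.84,-0.986,0.9,0,0,0.0138],[-1,-0.84,-0.986,0.9,0,0,0.0138],[-1,-0.84,-0.986,0.9,0,0,0.0138],[-1,-0.84,-0.986,0,0,0,0.0138],[-1,-0.84,-0.986,0,0,0,0.0138]],
])

```text
t: 45.52
ee_pos: [523.4, 28.6, 155.9]
tool_rot: [2.344, 2.09, 0.002]
ft_force: [-0.0, -0.2, -0.3]
grip_width: 36.2
grasp_force: 60.0
```

>>> servo_tool([
  [[-1,-0.84,-0.986,0,0,0,0.0138],[-1,-0.84,-0.986,0,0,0,0.0138],[-1,0,0,0,0,0,0],[-1,0,0,-0.6,0,0,0],[-1,0,0,-0.5,0,0,0],[-1,0,0,-0.5,0,0,0],[-1,0,0,-0.5,0,0,0],[-1,0,0,-0.4,0,0,0],[-1,0,0,-0.4,0,0,0],[-1,0,0,0,0,0,0]],
])

```text
t: 46.78
ee_pos: [489.7, -10.2, 96.3]
tool_rot: [-2.253, -2.188, 0.001]
ft_force: [-0.1, -0.9, -1.4]
grip_width: 35.7
grasp_force: 60.0
```

>>> servo_tool([
  [[-1,0,0,-0.15,0,0,0],[-1,0,0,0,0,0,0],[1,0,0,0,0,0,0],[1,0,0,0,0,0,0],[1,0,0,0,0,0,0],[1,0,0,1,0,0,0],[1,0,0,1,0,0,0],[1,0,0,1,0,0,0],[1,0,-0.6,1,0,0,0],[1,0,-0.6,1,0,0,0]],
])

```text
t: 48.02
ee_pos: [490.2, -34.4, 194.8]
tool_rot: [2.253, 2.189, 0.0]
ft_force: [-0.4, 0.5, 0.2]
grip_width: 85.6
grasp_force: 0.0
```

>>> servo_tool([
  [[1,0,0,0,0,0,0]],
])

```text
t: 48.15
ee_pos: [491.7, -34.9, 195.5]
tool_rot: [2.253, 2.185, 0.004]
ft_force: [0.6, 0.3, -0.3]
grip_width: 85.4
grasp_force: 0.0
```

```bash
python3 look.py F; python3 - <<'E'
from h import *
import pickle
c=pickle.load(open("F.pkl","rb"));print([np.round(proj("wrist",p,c)) for p in((490,-10,125),(385,-195,5),(385,-195,35))])
a=cv2.imread("pics/F.png");cv2.imwrite("pics/Fc.png",cv2.resize(a[80:330,180:430],None,fx=2.2,fy=2.2,interpolation=2))
E
```

```text
t 48.15 ee [491.7 -34.9 195.5] yaw -1.75 w 85.4
[array([320., 170.]), array([251., 281.]), array([247., 293.])]
```

View pics/Fc.png

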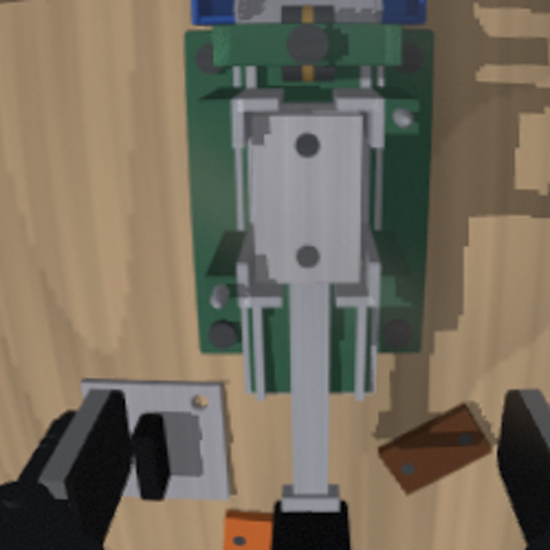

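The stack lies flat in the well, with holes at crop (307,145) and (307,257). The cover lies at about (160,440) with its grip upright. Now I fetch the cover.

>>> servo_tool([
  [[1,-0.584,-0.897,0,0,0,0.001],[1,-0.584,-0.897,0,0,0,0],[1,-0.584,-0.897,0,0,0,0],[1,-0.584,-0.897,0,0,0,0],[1,-0.584,-0.897,0,0,0,0],[1,-0.584,-0.897,0,0,0,0],[1,-0.584,-0.897,-0.5,0,0,0],[1,-0.584,-0.897,-1,0,0,0],[1,-0.584,-0.897,-1,0,0,0],[1,0,0,-0.5,0,0,0]],
])

```text
t: 49.45
ee_pos: [383.4, -195.2, 132.0]
tool_rot: [-2.25, -2.187, 0.001]
ft_force: [-0.6, -0.7, -0.2]
grip_width: 85.3
grasp_force: 0.0
```

>>> servo_tool([
  [[1,0,0,0,0,0,0]],
])

```text
t: 49.58
ee_pos: [384.5, -194.6, 132.8]
tool_rot: [-2.248, -2.19, 0.0]
ft_force: [-0.3, -0.2, 0.8]
grip_width: 85.4
grasp_force: 0.0
```

```bash
python3 look.py G; python3 - <<'E'
from h import *
import pickle
c=pickle.load(open("G.pkl","rb"));im=cv2.imread("pics/G.png")
hsv=cv2.cvtColor(im,cv2.COLOR_BGR2HSV)
m=((hsv[...,1]<30)&(hsv[...,2]>90)).astype(np.uint8)*255; m=cv2.morphologyEx(m,cv2.MORPH_CLOSE,np.ones((31,31)))
for q in cv2.findContours(m,0,1)[0]:
    if cv2.contourArea(q)<3000: continue
    w=np.array([onz("wrist",*k,5,c)[:2] for k in q[:,0,:]],np.float32); print(cv2.minAreaRect(w),cv2.boundingRect(q))
d=(im.max(2)<45).astype(np.uint8); u,v=np.int32(proj("wrist",(385,-195.5,35),c)); k,l,s,ce=cv2.connectedComponentsWithStats(d);i=l[v,u];print(u,v,i,s[i])
w=np.array([onz("wrist",x,y,35,c)[:2] for y,x in np.argwhere(l==i)],np.float32); print(cv2.minAreaRect(w))
E
```

```text
t 49.575 ee [ 384.5 -194.6  132.8] yaw -1.52 w 85.4
((-624.8395385742188, -871.305908203125), (1165.216796875, 283.9078369140625), 42.49040985107422) (0, 280, 75, 120)
((385.07232666015625, -196.38185119628906), (89.57090759277344, 90.02536010742188), 88.4875259399414) (278, 139, 93, 86)
((521.500732421875, -85.95480346679688), (246.7565155029297, 117.52576446533203), 71.14562225341797) (415, 0, 112, 195)
324 191 0 [     0      0    640    400 211597]
((282.4228515625, -482.907470703125), (2562.6728515625, 1129.8182373046875), 0.31045371294021606)
```

>>> servo_tool([
  [[1,0,0,-1,0,0,0],[1,0,0,-1,0,0,0],[1,0,0,-1,0,0,0],[1,0,0,-1,0,0,0],[1,0,0,-1,0,0,0],[1,0,0,-1,0,0,0],[1,0,0,-0.9,0,0,0],[1,0,0,-0.24,0,0,0],[-1,0,0,0,0,0,0],[-1,0,0,0,0,0,0]],
])

```text
t: 50.88
ee_pos: [385.9, -196.0, -8.1]
tool_rot: [2.249, 2.191, 0.001]
ft_force: [-0.8, -0.9, 0.7]
grip_width: 51.7
grasp_force: 0.0
```

>>> servo_tool([
  [[-1,0,0,0,0,0,0],[-1,0,0,0,0,0,0],[-1,0,0,0,0,0,0],[-1,0,0,0.3,0,0,0],[-1,0,0,0.7,0,0,0]],
])

```text
t: 51.5
ee_pos: [384.3, -195.3, 11.1]
tool_rot: [-2.249, -2.191, 0.001]
ft_force: [-0.4, -0.4, -1.9]
grip_width: 14.3
grasp_force: 58.8
```

>>> servo_tool([
  [[-1,0,0,0.97,0,0,0],[-1,0,0,0.97,0,0,0],[-1,0,0,0.97,0,0,0],[-1,0,0,0.97,0,0,0],[-1,0,0,0.97,0,0,0],[-1,0,0,0.97,0,0,0],[-1,0,0,0.97,0,0,0],[-1,0,0,0.97,0,0,0],[-1,0,0,0.97,0,0,0]],
])

```text
t: 52.62
ee_pos: [384.3, -195.3, 186.3]
tool_rot: [-2.25, -2.191, 0.0]
ft_force: [-0.5, -0.9, -1.6]
grip_width: 14.3
grasp_force: 58.8
```

>>> servo_tool([
  [[-1,0.525,0.932,0,0,0,0],[-1,0.525,0.932,0,0,0,0],[-1,0.525,0.932,0,0,0,0],[-1,0.525,0.932,0,0,0,0],[-1,0.525,0.932,0,0,0,0],[-1,0.525,0.932,0,0,0,0],[-1,0.525,0.932,0,0,0,0],[-1,0.525,0.932,0,0,0,0],[-1,0.525,0.932,0,0,0,0],[-1,0.525,0.932,0,0,0,0]],
])

```text
t: 53.88
ee_pos: [489.5, -8.6, 185.6]
tool_rot: [-2.25, -2.191, 0.001]
ft_force: [0.1, -0.0, -3.2]
grip_width: 14.6
grasp_force: 58.9
```

>>> servo_tool([
  [[-1,0,0,0,0,0,0],[-1,0,0,-0.6,0,0,0],[-1,0,0,-0.6,0,0,0],[-1,0,0,-0.4,0,0,0],[-1,0,0,-0.2,0,0,0],[-1,0,0,0,0,0,0]],
])

```text
t: 54.62
ee_pos: [489.9, -9.5, 149.4]
tool_rot: [-2.25, -2.191, 0.001]
ft_force: [-0.2, 0.0, -1.5]
grip_width: 14.4
grasp_force: 58.9
```

```bash
python3 look.py H; python3 - <<'E'
from h import *
a=cv2.imread("pics/H.png");cv2.imwrite("pics/Hc.png",cv2.resize(a[110:300,220:430],None,fx=2.8,fy=2.8,interpolation=2))
E
```

```text
t 54.625 ee [489.9  -9.5 149.4] yaw -1.52 w 14.4
(323.3, 333.0, 484.6, -223.5, 37.8, 71.0, -1.5) d -5.3 -214.0 dyaw 0.0
```

View pics/Hc.png

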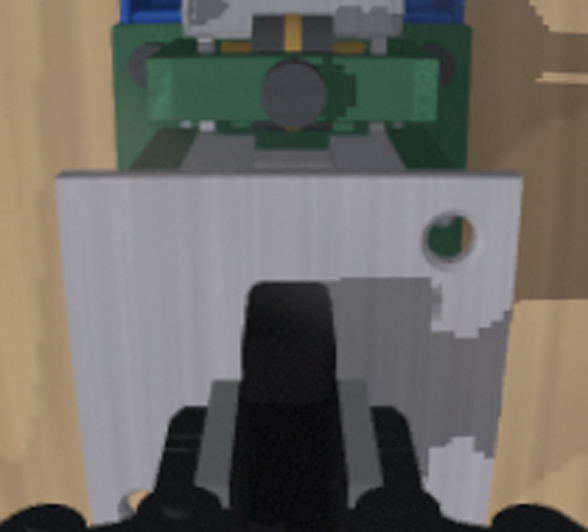

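The picture shows the cover held level over the magazine, with its right hole at crop (450,238). I lower it slowly onto the pins.

>>> servo_tool([
  [[-1,0,0,-0.2,0,0,0],[-1,0,0,-0.2,0,0,0],[-1,0,0,-0.2,0,0,0],[-1,0,0,-0.15,0,0,0],[-1,0,0,-0.1,0,0,0],[-1,0,0,0,0,0,0]],
])

```text
t: 55.42
ee_pos: [490.0, -9.3, 132.6]
tool_rot: [-2.25, -2.192, 0.0]
ft_force: [-0.2, -0.3, -1.3]
grip_width: 14.3
grasp_force: 58.9
```

>>> servo_tool([
  [[-1,0,0,-0.12,0,0,0],[-1,0,0,-0.12,0,0,0],[-1,0,0,-0.12,0,0,0],[-1,0,0,0,0,0,0]],
])

```text
t: 55.92
ee_pos: [490.2, -9.3, 126.9]
tool_rot: [2.25, 2.192, 0.001]
ft_force: [-3.6, 0.2, 8.6]
grip_width: 14.2
grasp_force: 60.2
```

>>> servo_tool([
  [[1,0,0,0,0,0,0],[1,0,0,0,0,0,0],[1,0,0,0,0,0,0],[1,0,0,0.6,0,0,0],[1,0,0,1,0,0,0],[1,0,-0.6,1,0,0,0],[1,0,-1,1,0,0,0],[1,0,-1,0.5,0,0,0],[1,0,0,0,0,0,0]],
])

```text
t: 57.05
ee_pos: [491.2, -62.4, 209.2]
tool_rot: [2.251, 2.188, 0.003]
ft_force: [0.3, 0.1, -0.6]
grip_width: 85.6
grasp_force: 0.0
```

```bash
python3 look.py I; python3 - <<'E'
from h import *
import pickle
a=cv2.imread("pics/I.png");s=manip.read_camera("scene");cv2.imwrite("pics/scI.png",s)
cv2.imwrite("pics/Ic.png",np.hstack([cv2.resize(a[60:260,230:430],(400,400),interpolation=2),cv2.resize(s[150:250,240:340],(400,400),interpolation=2)]))
E
```

```text
t 57.05 ee [491.2 -62.4 209.2] yaw -1.61 w 85.6
```

View pics/Ic.png

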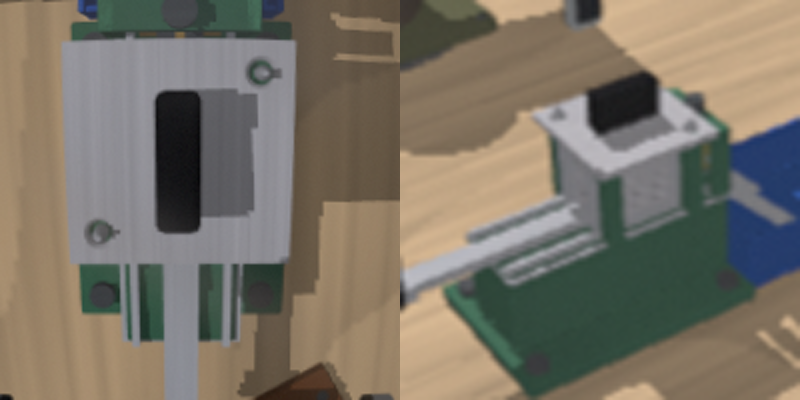

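The cover is seated: both pins show through their holes, at (262,72) and (98,232) in the left half. Now to the slide, fingers shut, dropping in behind the pad.

>>> servo_tool([
  [[-1,-0.03,-0.965,-0.4,0,0,0],[-1,-0.03,-0.965,-0.4,0,0,0],[-1,-0.03,-0.965,-0.4,0,0,0],[-1,-0.03,-0.965,-0.4,0,0,0],[-1,-0.03,-0.965,-0.4,0,0,0],[-1,-0.03,-0.965,-0.4,0,0,0],[-1,-0.03,-0.965,-0.4,0,0,0],[-1,-0.03,-0.965,-0.4,0,0,0],[-1,-0.03,-0.965,-0.4,0,0,0]],
])

```text
t: 58.28
ee_pos: [484.7, -236.4, 135.0]
tool_rot: [2.251, 2.192, 0.0]
ft_force: [0.1, 0.0, -0.2]
grip_width: -0.5
grasp_force: 0.0
```

>>> servo_tool([
  [[-1,0,0,-0.8,0,0,0],[-1,0,0,-0.8,0,0,0],[-1,0,0,-0.8,0,0,0],[-1,0,0,-0.8,0,0,0],[-1,0,0,0,0,0,0],[-1,0.01,0.4,0,0,0,0],[-1,0.01,0.4,0,0,0,0],[-1,0.01,0.4,0,0,0,0],[-1,0.01,0.4,0,0,0,0],[-1,0,0,0,0,0,0]],
])

```text
t: 59.52
ee_pos: [485.9, -203.7, 72.2]
tool_rot: [2.247, 2.192, -0.002]
ft_force: [-2.4, -4.5, 1.5]
grip_width: 0.4
grasp_force: 2.4
```

>>> servo_tool([
  [[-1,0.024,0.8,0,0,0,0],[-1,0.024,0.8,0,0,0,0],[-1,0.024,0.8,0,0,0,0],[-1,0.024,0.8,0,0,0,0],[-1,0.024,0.8,0,0,0,0],[-1,0.024,0.8,0,0,0,0],[-1,0,0,0,0,0,0]],
])

```text
t: 60.4
ee_pos: [488.6, -108.6, 72.1]
tool_rot: [2.245, 2.192, -0.004]
ft_force: [-1.0, -9.1, 1.1]
grip_width: 0.0
grasp_force: 4.7
```

>>> servo_tool([
  [[-1,0.003,0.1,0,0,0,0],[-1,0.003,0.1,0,0,0,0],[-1,0,0,0,0,0,0]],
])

```text
t: 60.78
ee_pos: [488.7, -105.6, 72.2]
tool_rot: [2.246, 2.191, -0.005]
ft_force: [-2.0, -11.3, 1.0]
grip_width: 0.1
grasp_force: 5.3
```

>>> servo_tool([
  [[-1,0.003,0.1,0,0,0,0],[-1,0.003,0.1,0,0,0,0],[-1,0,0,0,0,0,0]],
])

```text
t: 61.15
ee_pos: [488.9, -103.6, 72.3]
tool_rot: [2.243, 2.191, -0.008]
ft_force: [-4.1, -17.8, 0.6]
grip_width: -0.1
grasp_force: 8.6
```

>>> servo_tool([
  [[-1,0.003,0.1,0,0,0,0],[-1,0,0,0,0,0,0]],
])

```text
t: 61.4
ee_pos: [488.9, -103.7, 72.3]
tool_rot: [2.24, 2.19, -0.012]
ft_force: [-4.7, -23.5, -0.5]
grip_width: -0.5
grasp_force: 12.0
```

```bash
python3 - <<'E'
from h import *
cv2.imwrite("pics/s1.png",manip.read_camera("scene"));cv2.imwrite("pics/d1.png",manip.read_camera("side"))
E
```

>>> servo_tool([
  [[-1,-0.02,-0.75,0,0,0,0],[-1,-0.02,-0.75,0,0,0,0],[-1,-0.02,-0.75,0,0,0,0],[-1,-0.02,-0.75,0,0,0,0],[-1,-0.02,-0.75,0,0,0,0],[-1,-0.02,-0.75,0,0,0,0],[-1,-0.02,-0.75,0,0,0,0],[-1,-0.02,-0.65,0,0,0,0],[-1,0,0,0,0,0,0],[-1,0,0,0,0,0,0]],
])

```text
t: 62.75
ee_pos: [485.1, -214.0, 71.2]
tool_rot: [-2.249, -2.19, -0.001]
ft_force: [-0.3, -0.4, -0.8]
grip_width: 0.1
grasp_force: 0.0
```

```bash
python3 - <<'E'
from h import *
s=manip.read_camera("scene");d=manip.read_camera("side");cv2.imwrite("pics/s2.png",s);cv2.imwrite("pics/d2.png",d)
d1=cv2.imread("pics/d1.png");s1=cv2.imread("pics/s1.png")
C=lambda i,a,b:cv2.resize(i[a:a+100,b:b+133],(399,300),interpolation=2)
cv2.imwrite("pics/dd.png",np.vstack([np.hstack([C(d1,175,250),C(d,175,250)]),np.hstack([C(s1,160,225),C(s,160,225)])]))
E
```

```text
(no output)
```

View pics/dd.png

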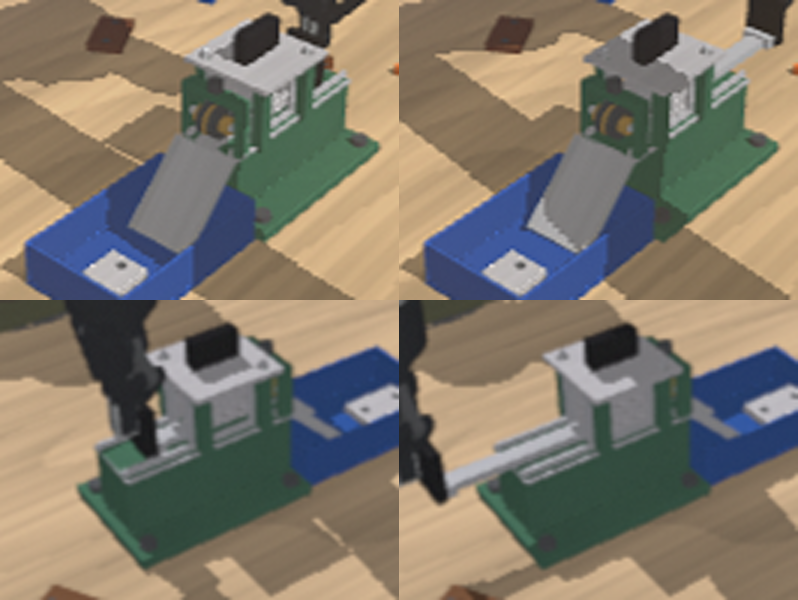

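One plate lies in the tray, near (120,270) in the upper panels, and the slide is back at rest. I repeat the same stroke.

>>> servo_tool([
  [[-1,0.02,0.8,0,0,0,0],[-1,0.02,0.8,0,0,0,0],[-1,0.02,0.8,0,0,0,0],[-1,0.02,0.8,0,0,0,0],[-1,0.02,0.8,0,0,0,0],[-1,0.02,0.8,0,0,0,0],[-1,0.02,0.6,0,0,0,0],[-1,0.02,0.3,0,0,0,0],[-1,0,0.2,0,0,0,0],[-1,0,0,0,0,0,0]],
])

```text
t: 64.1
ee_pos: [489.3, -103.8, 71.8]
tool_rot: [2.237, 2.191, -0.014]
ft_force: [-2.3, -26.1, -5.8]
grip_width: 0.3
grasp_force: 13.2
```

>>> servo_tool([
  [[-1,0,0,0,0,0,0]],
])

```text
t: 64.22
ee_pos: [489.3, -103.8, 71.8]
tool_rot: [2.238, 2.19, -0.013]
ft_force: [-2.7, -26.8, -6.2]
grip_width: 0.2
grasp_force: 12.9
```

>>> servo_tool([
  [[-1,-0.02,-0.75,0,0,0,0],[-1,-0.02,-0.75,0,0,0,0],[-1,-0.02,-0.75,0,0,0,0],[-1,-0.02,-0.75,0,0,0,0],[-1,-0.02,-0.75,0,0,0,0],[-1,-0.02,-0.75,0,0,0,0],[-1,-0.02,-0.75,0,0,0,0],[-1,-0.02,-0.65,0,0,0,0],[-1,0,0,0,0,0,0],[-1,0,0,0,0,0,0]],
])

```text
t: 65.47
ee_pos: [484.9, -214.1, 71.5]
tool_rot: [-2.25, -2.19, -0.001]
ft_force: [-0.5, 0.9, 0.3]
grip_width: -0.1
grasp_force: 0.0
```

```bash
cat > tr.py <<'E'
from h import *
import sys
d=manip.read_camera("side");s=manip.read_camera("scene");n=sys.argv[1];cv2.imwrite(f"pics/d{n}.png",d);cv2.imwrite(f"pics/s{n}.png",s)
for nm,i,f,(a,b,c,e) in (("side",d,cv2.imread("pics/d2.png"),(175,275,255,335)),("scene",s,cv2.imread("pics/s2.png"),(175,225,318,380))):
    df=cv2.absdiff(i,f)[a:b,c:e].max(2)>30; yy,xx=np.nonzero(df)
    h=cv2.cvtColor(i[a:b,c:e],cv2.COLOR_BGR2HSV); print(nm,"changed",df.sum(),(xx.mean()+c,yy.mean()+a) if df.any() else "","grey",((h[...,1]<40)&(h[...,2]>95)).sum())
# stack window seen from scene: count of grey pixels
h=cv2.cvtColor(s[180:240,285:310],cv2.COLOR_BGR2HSV);print("window grey",((h[...,1]<40)&(h[...,2]>80)).sum())
E
python3 tr.py 3
```

```text
side changed 262 (np.float64(299.9580152671756), np.float64(253.2824427480916)) grey 1431
scene changed 116 (np.float64(336.5258620689655), np.float64(198.08620689655172)) grey 374
window grey 624
```

>>> servo_tool([
  [[-1,0.02,0.8,0,0,0,0],[-1,0.02,0.8,0,0,0,0],[-1,0.02,0.8,0,0,0,0],[-1,0.02,0.8,0,0,0,0],[-1,0.02,0.8,0,0,0,0],[-1,0.02,0.8,0,0,0,0],[-1,0.02,0.6,0,0,0,0],[-1,0.02,0.3,0,0,0,0],[-1,0,0.2,0,0,0,0],[-1,0,0,0,0,0,0]],
])

```text
t: 66.82
ee_pos: [489.3, -103.8, 71.9]
tool_rot: [2.237, 2.191, -0.014]
ft_force: [-3.3, -25.6, -5.1]
grip_width: 0.1
grasp_force: 13.1
```

>>> servo_tool([
  [[-1,0,0,0,0,0,0]],
])

```text
t: 66.95
ee_pos: [489.3, -103.8, 71.9]
tool_rot: [2.238, 2.19, -0.013]
ft_force: [-2.3, -26.4, -4.5]
grip_width: -0.1
grasp_force: 12.8
```

>>> servo_tool([
  [[-1,-0.02,-0.75,0,0,0,0],[-1,-0.02,-0.75,0,0,0,0],[-1,-0.02,-0.75,0,0,0,0],[-1,-0.02,-0.75,0,0,0,0],[-1,-0.02,-0.75,0,0,0,0],[-1,-0.02,-0.75,0,0,0,0],[-1,-0.02,-0.75,0,0,0,0],[-1,-0.02,-0.65,0,0,0,0],[-1,0,0,0,0,0,0],[-1,0,0,0,0,0,0]],
])

```text
t: 68.2
ee_pos: [484.9, -214.0, 71.4]
tool_rot: [-2.249, -2.19, -0.001]
ft_force: [0.2, 0.1, 0.3]
grip_width: -0.1
grasp_force: 0.0
```

```bash
python3 tr.py 4
```

```text
side changed 359 (np.float64(299.5431754874652), np.float64(251.1866295264624)) grey 1452
scene changed 178 (np.float64(335.8707865168539), np.float64(196.25280898876406)) grey 416
window grey 625
```

>>> servo_tool([
  [[-1,0.02,0.8,0,0,0,0],[-1,0.02,0.8,0,0,0,0],[-1,0.02,0.8,0,0,0,0],[-1,0.02,0.8,0,0,0,0],[-1,0.02,0.8,0,0,0,0],[-1,0.02,0.8,0,0,0,0],[-1,0.02,0.6,0,0,0,0],[-1,0.02,0.3,0,0,0,0],[-1,0,0.2,0,0,0,0],[-1,0,0,0,0,0,0]],
])

```text
t: 69.55
ee_pos: [489.2, -103.7, 71.9]
tool_rot: [2.237, 2.191, -0.014]
ft_force: [-2.2, -26.8, -5.0]
grip_width: 0.1
grasp_force: 13.2
```

>>> servo_tool([
  [[-1,0,0,0,0,0,0]],
])

```text
t: 69.68
ee_pos: [489.2, -103.7, 71.9]
tool_rot: [2.238, 2.19, -0.013]
ft_force: [-2.4, -26.0, -4.5]
grip_width: 0.1
grasp_force: 12.9
```

>>> servo_tool([
  [[-1,-0.02,-0.75,0,0,0,0],[-1,-0.02,-0.75,0,0,0,0],[-1,-0.02,-0.75,0,0,0,0],[-1,-0.02,-0.75,0,0,0,0],[-1,-0.02,-0.75,0,0,0,0],[-1,-0.02,-0.75,0,0,0,0],[-1,-0.02,-0.75,0,0,0,0],[-1,-0.02,-0.65,0,0,0,0],[-1,0,0,0,0,0,0],[-1,0,0,0,0,0,0]],
])

```text
t: 70.92
ee_pos: [484.9, -214.0, 71.4]
tool_rot: [-2.249, -2.19, -0.001]
ft_force: [0.9, -0.5, 0.4]
grip_width: -0.3
grasp_force: 0.0
```

```bash
python3 tr.py 5
```

```text
side changed 409 (np.float64(297.1955990220049), np.float64(252.36919315403424)) grey 1509
scene changed 353 (np.float64(343.75070821529744), np.float64(193.69688385269123)) grey 497
window grey 620
```

>>> servo_tool([
  [[-1,0.02,0.8,0,0,0,0],[-1,0.02,0.8,0,0,0,0],[-1,0.02,0.8,0,0,0,0],[-1,0.02,0.8,0,0,0,0],[-1,0.02,0.8,0,0,0,0],[-1,0.02,0.8,0,0,0,0],[-1,0.02,0.6,0,0,0,0],[-1,0.02,0.3,0,0,0,0],[-1,0,0.2,0,0,0,0],[-1,0,0,0,0,0,0]],
])

```text
t: 72.28
ee_pos: [489.3, -103.8, 71.9]
tool_rot: [2.237, 2.191, -0.014]
ft_force: [-1.8, -26.3, -5.0]
grip_width: 0.1
grasp_force: 13.2
```

>>> servo_tool([
  [[-1,0,0,0,0,0,0]],
])

```text
t: 72.4
ee_pos: [489.3, -103.7, 71.9]
tool_rot: [2.238, 2.19, -0.013]
ft_force: [-2.0, -25.7, -4.4]
grip_width: 0.3
grasp_force: 12.9
```

>>> servo_tool([
  [[-1,-0.02,-0.75,0,0,0,0],[-1,-0.02,-0.75,0,0,0,0],[-1,-0.02,-0.75,0,0,0,0],[-1,-0.02,-0.75,0,0,0,0],[-1,-0.02,-0.75,0,0,0,0],[-1,-0.02,-0.75,0,0,0,0],[-1,-0.02,-0.75,0,0,0,0],[-1,-0.02,-0.65,0,0,0,0],[-1,0,-0.3,0,0,0,0],[-1,0,-0.3,0,0,0,0]],
])

```text
t: 73.65
ee_pos: [485.1, -226.5, 71.5]
tool_rot: [-2.249, -2.191, -0.001]
ft_force: [-0.1, 1.2, -0.7]
grip_width: 0.4
grasp_force: 0.0
```

```bash
python3 tr.py 6; python3 - <<'E'
import cv2,numpy as np
d=cv2.imread("pics/d6.png");h=cv2.cvtColor(d,cv2.COLOR_BGR2HSV)
# text map of the tray region (side): # bright grey, + mid grey, b blue, k dark
for y in range(205,282,2):
    print(y,''.join('b' if (95<h[y,x,0]<130 and h[y,x,1]>90) else ('#' if h[y,x,2]>140 else '+' if h[y,x,2]>90 else 'k') if h[y,x,1]<60 else '.' for x in range(255,338)))
E
```

```text
side changed 735 (np.float64(296.1659863945578), np.float64(236.88027210884354)) grey 1532
scene changed 408 (np.float64(342.22549019607845), np.float64(193.3014705882353)) grey 550
window grey 525
205 ................................................................kkkkkkk+..#++++++++
207 ...........................................................k.kk...........kk+++k.kk
209 ..............................................................kkkkkk..........+k..k
211 .........................................................k++..kk...kkkkk....k.kk.kk
213 .......................................................+.....kk..kkkk..kkk....++.kk
215 .......................................................+...kkk...kkk..........+k..k
217 .......................................................+.k++kk..kkk....++k....+k...
219 .......................................................+++++kk..kkkkk....k..kkkkkk.
221 ....................................................++++++++kk...kkkkkk......kkk..k
223 ...................................................++++++++++++++......k.......kkk.
225 ..................
[... 1829 characters left out ...]
 ...+bbbbbbbbbbbbbbbbbbbbb##################+bbbbbbbbbbbbbbbbbbbb...................
269 ...+.bbbbbbbbbbbbbbbbbbbbbbb##############bbbbbbbbbbbbbbbbbbb......................
271 ......+bbbbbbbbbbbbbbbbbbbbbbbb########bbbbbbbbbbbbbbbbbbb.........................
273 ..........+bbbbbbbbbbbbbbbbbbbbbbb.+bbbbbbbbbbbbbbbbbbbb...........................
275 .............+bbbbbbbbbbbbbbbbbbbbbbbbbbbbbbbbbbbbbbb..............................
277 ................+bbbbbbbbbbbbbbbbbbbbbbbbbbbbbbbbbb#...............................
279 ...................#.bbbbbbbbbbbbbbbbbbbbbbbbbbb...................................
281 .......................+bbbbbbbbbbbbbbbbbbbbbb#....................................
```

>>> servo_tool([
  [[-1,0,0,1,0,0,0],[-1,0,0,1,0,0,0],[-1,0,0,1,0,0,0],[-1,0,0,1,0,0,0],[-1,0,0,1,0,0,0],[-1,0,0,1,0,0,0],[-1,0,0,1,0,0,0],[-1,0,0.5,1,0,0,0],[-1,0,1,0,0,0,0],[-1,0,1,0,0,0,0]],
])

```text
t: 75.0
ee_pos: [484.7, -175.1, 230.8]
tool_rot: [-2.249, -2.191, 0.0]
ft_force: [-0.5, -0.4, -0.1]
grip_width: -0.2
grasp_force: 0.0
```

>>> servo_tool([
  [[-1,0,1,0,0,0,0],[-1,0,1,0,0,0,0],[-1,0,1,0,0,0,0],[-1,0,1,0,0,0,0],[-1,0,1,0,0,0,0],[-1,0,1,0,0,0,0],[-1,0,1,0,0,0,0],[-1,0,1,0,0,0,0],[-1,0,1,0,0,0,0],[-1,0,1,0,0,0,0]],
])

```text
t: 76.25
ee_pos: [485.0, 24.6, 231.2]
tool_rot: [-2.249, -2.192, 0.001]
ft_force: [-0.4, 0.6, 0.1]
grip_width: 0.0
grasp_force: 0.0
```

>>> servo_tool([
  [[-1,0,1,0,0,0,0],[-1,0,1,0,0,0,0],[-1,0,0,0,0,0,0]],
])

```text
t: 76.62
ee_pos: [485.0, 64.6, 231.3]
tool_rot: [-2.247, -2.195, 0.001]
ft_force: [0.7, -0.4, -0.2]
grip_width: 0.1
grasp_force: 0.0
```

```bash
python3 look.py T; cat > mp.py <<'E'
from h import *
import pickle,sys
n=sys.argv[1];c=pickle.load(open(n+".pkl","rb"));im=cv2.imread(f"pics/{n}.png");h=cv2.cvtColor(im,cv2.COLOR_BGR2HSV)
print([np.round(proj("wrist",p,c)) for p in((492,54,75),(437,230,45),(550,230,45),(495,141,4))])
for y in range(236,36,-4):
    s=''
    for x in np.arange(430,560,2):
        u,v=np.int32(np.round(proj("wrist",(x,y,25),c)))
        if not(0<=u<640 and 0<=v<400): s+=' ';continue
        H,S,V=map(int,h[v,u]); s+='b' if S>90 and 95<H<130 else (str(V//26) if S<60 else '.')
    print(y,s)
E
python3 mp.py T
```

```text
t 76.625 ee [485.   64.6 231.3] yaw -1.35 w 0.1
[array([330., 183.]), array([277.,  29.]), array([377.,  27.]), array([330., 102.])]
236 .................................................................
232 .................................................................
228 .....5bbbbbbbbbbbbbbbbbbbbbbbbbbbbbbbbbbbbbbbbb.....44444445.....
224 ......b.33333333333333333333333.33.3........bbbbbbbbbbbbbbbbbbb..
220 ......b33.333333333333354555555555555444333.......b..bbbbbbbbbb4.
216 ......b................66666666666666666664.bbbbbbbbbbbbbbbbbbb3.
212 .....5b...............466666665333466666664.bbbbbbbbbbbbbbbbbbb..
208 ....55b.............bb466666666433466666664.bbbbbbbbbbbbbbbbbbb..
204 .....bb.3..bb...bb.bbb466666666666666666664bbbbbbbbbbbbbbbbbbbb..
200 .....bb.......bb.bbbbb566666666666666666664bbbbbbbbbbbbbbbbbbbb..
196 .....bb...bbbbbbbbbbbb566666666666666666664bbbbbbbbbbbbbbbbbbbb..
192 .....bb...bbbbbbbbbbbb566666666666666666664bbbbbbbbbbbbbbbbbbb...
188 .....bb..bbbbbbbbbbbbb566666666666666666664bbbbbbbbbbbbbbbbbbb...
184 .....bb..bbbbbbbbbbbbb566666666666666666664bbbbbbbbbb
[... 1817 characters left out ...]
bbbbbb....
76 ...bbbbbbbbbbbb4443334555555555555555555555555555bbbbbbbbbbbb....
72 ...bbbbbbbbbbbb4443345555555555555555555555555555bbbbbbbbbbbb....
68 ...bb.bbbbbbbbb4433335555555555555555555555555555bbbbbbbbbbbb....
64 ...bb..bbbbbbb45333335555555555555555555555555555.bbbbbbbbbbb....
60 .33bb..bbbbbbb45333334555555555555555555555555555.bbbbbbbbbb.....
56 3.3bbbbbbbbbbb444333345555555555555555555555555554bbbbbbbbbbb2...
52 4...3........b443333345555555555555555555555555554bbbbbbbbbbb.2..
48 4..3322222222.443333555555555555555544444444445554............2..
44 4..3323332222.455555555555555555555444444434444433..111111.......
40 4.332332332233333334444444333333..2222333333333332.11111111......
```

```bash
python3 - <<'E'
import cv2,numpy as np
for n in ("scI","s2","s3","s4","s5","s6"):
    h=cv2.cvtColor(cv2.imread(f"pics/{n}.png"),cv2.COLOR_BGR2HSV)
    # window strip at u=303..305 : grey(#) / green(g) per row
    print(n,''.join('g' if (np.median(h[v,302:306,1])>60) else str(int(np.median(h[v,302:306,2]))//26) for v in range(180,222)))
for n in ("d2","d3","d4","d5","d6"):
    h=cv2.cvtColor(cv2.imread(f"pics/{n}.png"),cv2.COLOR_BGR2HSV)
    print(n,''.join('g' if (np.median(h[v,342:346,1])>60) else str(int(np.median(h[v,342:346,2]))//26) for v in range(190,225)))
from h import *
import pickle
c=pickle.load(open("T.pkl","rb"));cs=pickle.load(open("cs.pkl","rb"))
# top plate heights: near hole centres of front plate, wrist vs side
im=cv2.imread("pics/T.png");d=cv2.imread("pics/d6.png")
def holes(i,a,b,cc,e,t):
    g=i[a:b,cc:e].max(2);m=cv2.morphologyEx((g<t).astype(np.uint8),0,np.ones((1,1)));k,l,s,ce=cv2.connectedComponentsWithStats(m);return [(tuple((ce[j]+[cc,a]).round(1)),int(s[j,4])) for j in range(1,k) if 3<s[j,4]<80]
print(holes(im,30,150,295,360,90));print(holes(d,232,268,275,315,120))
E
```

```text
scI 4444577764444444444444443443gggggggggggggg
s2 4444444554444444444444443443gggggggggggggg
s3 4444444554444444444444443443gggggggggggggg
s4 4444444554434444444444443443gggggggggggggg
s5 4444444554444434444444443443gggggggggggggg
s6 4444444444443ggggggg34443443gggggggggggggg
d2 776666677444444566666666655654ggggg
d3 777666677444444566666666655654ggggg
d4 776666677444444467766766655654ggggg
d5 776666677444444544567766655654ggggg
d6 776666754444444544432356655654ggggg
[((np.float64(328.5), np.float64(46.0)), 26), ((np.float64(328.2), np.float64(79.1)), 23), ((np.float64(328.4), np.float64(96.4)), 48), ((np.float64(328.4), np.float64(130.2)), 52), ((np.float64(326.6), np.float64(140.6)), 55)]
[((np.float64(305.5), np.float64(239.0)), 6), ((np.float64(295.5), np.float64(251.5)), 4), ((np.float64(290.2), np.float64(257.6)), 5)]
```

```bash
python3 - <<'E'
from h import *
import pickle
c=pickle.load(open("T.pkl","rb"));cs=pickle.load(open("cs.pkl","rb"))
for w in((328.5,46),(328.2,79.1),(328.4,96.4),(328.4,130.2)):
    for s in((305.5,239),(295.5,251.5),(290.2,257.6)):
        p,e=cross(ray("wrist",*w,c),ray("side",*s,cs["side"])); 
        if e<6: print(w,s,p.round(1),round(e,1))
E
```

```text
(328.2, 79.1) (290.2, 257.6) [493.7 169.1  32.3] 0.8
(328.4, 96.4) (295.5, 251.5) [493.5 148.6  39. ] 1.2
(328.4, 130.2) (305.5, 239) [492.2 110.7  56.6] 0.9
```

```bash
python3 -c "
from rig import manip
print(manip.hand_in())"
```

```text
the job is handed in; nothing more can be done
None
```

The job is handed in at about 77 s: all five plates went through, one slide stroke each with the cover seated, and the magazine is empty. All five should be in the blue tray, though I could make out only the top two of the pile, and the topmost leans against the chute.

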